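Clamp a power module in the test nest, fire the test, unclamp

TASK

Push the power module gently along its channel until it is fully home against the blue stop of the test nest, then swing the red clamp handle down over centre so that the clamp locks on the module and holds by itself with nothing touching it. With the module locked, press the red button on the white test box right down and let it go, then swing the handle back up until the clamp is fully open again, leaving the module home in the nest and the loose things around it undisturbed.

Things in the scene. Friction and masses are not known exactly. Their poses are not given: they have to be found in the camera images.
- fixture: The test nest, fixed: aluminium base plate 190 x 210 x 12 mm. Origin on the bench under the place of the homed module's centre; x runs along the module channel to the blue stop, y to the clamp, z up. Plate from x = -115 to +75, y = -55 to +155 mm.
- stop_face (a point): Middle of the blue stop's face, at fixture (45, 0, 23) mm; the stop's top is at z = 34 mm. The channel's floor is at z = 12 mm, it is 64 mm wide between two black rails 10 mm wide, up to z = 28 mm, from x = -55 to +50 mm.
- clamp_stand (a point): Top of the clamp's stand, at fixture (0, 105, 98) mm; the stand is 44 mm along x and 78 mm along y. With the clamp open, its steel arm (16 mm wide, plane x = 0) stands up from fixture (0, 75, 85) mm, leaning back to +y, to about z = 170 mm; its spindle points to -y and a little up and reaches y = 42 mm, at z = 150 to 180 mm.
- module_mid (a point): Power module, loose, 90 (x) x 60 (y) x 38 mm, 0.28 kg: aluminium base 16 mm thick, green board, two finned heat sinks (top 30 mm above the underside), black block 34 x 30 mm in the middle (top 38 mm). Point at its centre, 19 mm above its underside; axes as the fixture's. Starts in the channel 20 to 45 mm short of the stop; home when at fixture x = 0.
- clamp_handle (a joint): Handle angle, rad: 0 fully open (points up, 80 degrees above level, leaning to fixture +y), grows as it swings down to +y; over centre at 1.07, end stop 1.15 (locked, 14 degrees above level). Elevation = 1.396 - value. Stays where left (2 N at the grip moves it); takes 4 to 9 N at the grip near the centre, both ways, as the sprung pad is squeezed on the module.
- handle_pivot (a point): The handle's hinge axis, in the clamp's middle plane at fixture (0, 130, 85) mm; the hinge axis is the fixture's x axis. Fixed.
- grip_mid (a point): Middle of the red grip of the handle, 105 mm from the hinge axis. The grip is a round bar 18 mm thick with round ends, from 59 to 146 mm from the hinge axis, along the y axis of this point's frame; x axis along the hinge.
- clamp_pad: Sprung spindle with a black rubber pad, 18 mm across, at the end of the clamp arm; comes down on the module's black block as the handle is swung down. Origin at the arm's end, 47 mm above the pad's face (z axis points from the face to the origin). Locked, it bears on the module with about 17 N when locked.
- test_button (a joint): Travel of the red test button in m: 0 released, 0.006 fully down (about 5 N). It springs back.
- test_button_top (a point): Centre of the top of the red test button (26 mm across, in a black collar), 73 mm above the bench, when not pressed. It moves straight down.
- test_box: White test box, 85 x 110 x 55 mm, fixed; origin under its centre. It may stand on either side of the nest.
- multimeter: Yellow multimeter lying flat, 85 x 165 x 41 mm, loose; origin under its centre. Leave alone.
- relay: Grey relay, 36 x 28 x 48 mm, loose, beyond the nest. Leave alone.
- wrench: Steel wrench, lying flat to the right of the nest. Leave alone.
- screwdriver: Screwdriver with a blue handle, lying near the robot on its left. Leave alone.
- handle: The whole clamp handle: steel lever 12 mm wide and the red grip. Its origin lies on the hinge axis (not at the grip); its y axis runs out along the handle.
- tape_roll: Orange tape core, 96 mm across, 48 mm high, loose, beyond and left of the nest. Leave alone.
Things that resemble listed ones, but are neither listed nor needed, are in the scene too. There is more than one size of the part that bears module_mid; the job needs the smaller.

How it is judged:
On the way, in this order (a step that is already met when the one before it is completed fails the run):
1. the module is fully home against the stop (x of module_mid in the frame of fixture above -0.003 m), for 0.2 s.
2. the clamp is locked over centre on the homed module, the robot off the handle (value of joint clamp_handle above 1.1 rad and contact force between clamp_pad and module above 8 N and contact force between anything else and handle below 0.3 N and x of module_mid in the frame of fixture above -0.004 m), for 0.2 s.
3. the test button is pressed right down while the clamp holds the module (value of joint test_button above 0.0045 m and value of joint clamp_handle above 1.1 rad and contact force between clamp_pad and module above 8 N), for 0.05 s.
At the end, for the whole second after the job is handed in: The clamp handle is back within 0.2 rad of fully open and still; the module lies flat on the channel floor (tilt below 0.05 rad, its centre below 35 mm) within 4 mm of fully home, at rest; the test button is released (below 1 mm) (value of joint clamp_handle below 0.2 rad and velocity of joint clamp_handle below 0.1 rad/s and x of module_mid in the frame of fixture above -0.004 m and z of module_mid in the frame of fixture below 0.035 m and angle between module_mid's own z axis and vertical below 0.05 rad and linear speed of module below 0.02 m/s and value of joint test_button below 0.001 m); the robot touches nothing.
It fails at once if the module is rammed: pushed by the fingers with more than 45 N (contact force between the fingers and module above 45 N).
It fails at once if a loose thing by the nest (multimeter, tape core, relay, wrench, screwdriver) is knocked away (moved more than 25 mm) (distance of any of multimeter, relay, wrench, screwdriver, tape_roll from where it was at the start of the episode above 0.025 m).
It also fails if it takes over 64 s, if anything falls off the work surface, if the arm or the gripper's body presses on something with over 40 N, if the wrist force passes 120 N, or if a joint passes its speed limit or range.

ROBOT

A 6-joint arm with a two-finger parallel gripper is mounted at the origin on the work surface. World frame = base frame: x ahead of the robot, y to its left, z up, the work surface at z = 0. Lengths are in m, angles in rad, forces in N, time in s.
With the tool pointing down it reaches from about 0.375 to 0.975 m from the base axis. Payload 3.8 kg.
Tool frame: the origin (TCP) lies at the very end of the fingers, on their centre line; the grasp point (between the pads) lies 19 mm behind it (arm.hold_point_z is the distance from the TCP to the grasp point, in m); y points along the fingers, x is the direction in which the jaws open and shut, and the axes are right-handed (so a half turn about y gives the same grasp; the last joint's range is limited). The gripper opens to 85 mm and grips with 20 to 120 N. Pads are 22 mm wide; open, the fingers measure 114 mm over their backs; the gripper's body (76 mm by 85 mm) begins 54 mm behind the grasp point. The pads swing forward as they close: fully open they stand 13 mm farther back than shut.
Start: joints at [1.139, 0.264, 1.604, -0, 1.274, -0.037], TCP at [0.26, 0.623, 0.231] pointing down, gripper open.
Joint ranges: [-2.63, 2.63], [-0.94, 2.18], [0.31, 2.57], [-1.31, 4.45], [0, 2.66], [-2.55, 2.55]. Speed limits (rad/s): [2.57, 2.57, 3.14, 3.14, 3.14, 3.14].

INTERFACE

Orientations are given as a rotation vector (axis times angle).
In Python, from bench import get_obs, camera, calibration, arm gives the robot as it stands. The module is installed in compiled form; this text tells all that it offers.
- The arm moves only by the tool apply_moves, never from a script. Its argument "rows" is a list of rows, each an object of numbers: "tx", "ty", "tz": the shift along the tool's x, y, z in mm; "ax", "ay", "az": the turn, a rotation vector about the tool's x, y, z in degrees. In form: [{"tx": .., "ty": .., "tz": .., "ax": .., "ay": .., "az": ..}, ...]. A call has 1 to 8 rows; each row is the pose to reach, as a shift and turn from the pose commanded when the call began, along the tool's axes at that moment; what a row does not reach only later rows make up. A row lasts 1/10 s, in which the tool goes at most 50 mm and 8.59 degrees, less where a joint would pass 70% of its speed; a pose out of reach is approached as far as the arm can. A call with a gripper value outside its range is refused whole. "grip" is the finger opening in mm, from 0 to 85.4, set as the call begins (left out, the last holds). The fingers move at their own pace and stop on an object; "grip_force" is the grip in N (left out, the last holds). Time passes only in rows, so rows that repeat a pose let the fingers close. It gives the time, the measured TCP pose, the force and the opening at its end, in the units of the state.
- get_obs(): the state, without advancing time (a new reading comes with each control period).
- camera(name): name is "side" or "top" or "wrist"; returns (picture, depth): 420x560x3 uint8, red, green, blue; 420x560 float32, m along the optical axis (not along the pixel's ray), 0 where there is no reading.
- calibration(name): a dict with "K" (3x3 intrinsics, pixels), "k1" (the pictures are not rectified: a ray, as slopes to the right and down, at radius r is drawn at 1 + k1 r^2 times it, then the intrinsics apply), "T" (4x4, takes a point from camera to world coordinates); the wrist camera has in their place "mount" (4x4, takes a point from camera to tool coordinates, whose origin is the TCP and whose axes are the tool frame's). Camera axes: x right, y down, z forward; pixel columns grow to the right and rows downward; lengths in m; the calibration is good to about 2 mm. A picture is of the moment at which its call begins: read the wrist's pose just before it. calibration takes no time and is no camera call.
- arm.job_done(): hands the job in, once; it reports no verdict.
The state is a dict: "clock": time; "q": joint angles; "joint_velocities": joint speeds; "joint_efforts": joint torques, N m; "ee_pos": TCP position; "tool_rot": TCP orientation; "contact_force": force on the tool from outside, world axes, zero at the start; "torque": the same for the moment, N m; "opening": finger opening in m.
Only numpy, scipy, OpenCV 4.12 (cv2) and the standard library are available. Lean on these libraries where they do the work, as an engineer would, in place of code of your own. Each camera call takes 0.05 s, during which the arm holds its last target.

## Working session

There is one attempt and no reset: what is moved stays moved. The work goes in short steps, Python scripts to look and compute and a tool call to move; the robot and the scene stay as the last step left them, time stands still between calls to the robot, and variables do not carry over. Pictures are saved under pics/ and viewed, and the job is handed in when it is done.

Besides the shell and the picture viewer there is one more tool, called by a JSON object that holds its "name" and its "arguments". apply_moves: Moves the arm, as the interface text tells. Its arguments: {"type":"object","properties":{"rows":{"type":"array"},"grip":{"type":"number"},"grip_force":{"type":"number"}},"required":["rows"]}

```bash
mkdir -p pics; ls
cat > h.py <<'E'
import numpy as np, cv2
from bench import get_obs, camera, calibration, arm
from scipy.spatial.transform import Rotation as R
def tool():
    o=get_obs(); T=np.eye(4); T[:3,:3]=R.from_rotvec(o["tool_rot"]).as_matrix(); T[:3,3]=o["ee_pos"]; return T
def snap(name,fn):
    Tt=tool()
    c=calibration(name); 
    T=c["T"] if "T" in c else Tt@c["mount"]
    p,d=camera(name)
    cv2.imwrite("pics/%s.png"%fn,p[:,:,::-1]); np.savez("pics/%s.npz"%fn,p=p,d=d,T=T,K=c["K"],k1=c["k1"])
    return p,d,T
class V:
    def __init__(s,fn):
        z=np.load("pics/%s.npz"%fn); s.p,s.d,s.T,s.K,s.k1=z["p"],z["d"],z["T"],z["K"],float(z["k1"])
    def slopes(s,uv):
        uv=np.asarray(uv,float).reshape(-1,1,2)
        return cv2.undistortPoints(uv,s.K,np.array([s.k1,0,0,0,0])).reshape(-1,2)
    def ray(s,uv):
        a=s.slopes(uv); return s.T[:3,3], np.c_[a,np.ones(len(a))]@s.T[:3,:3].T
    def plane(s,uv,z):
        o,r=s.ray(uv); return o+r*((z-o[2])/r[:,2])[:,None]
    def pts(s,uv):
        uv=np.asarray(uv).reshape(-1,2).astype(int); o,r=s.ray(uv); return o+r*s.d[uv[:,1],uv[:,0]][:,None]
    def proj(s,P):
        P=np.asarray(P,float).reshape(-1,3); C=(P-s.T[:3,3])@s.T[:3,:3]
        return cv2.projectPoints(C,np.zeros(3),np.zeros(3),s.K,np.array([s.k1,0,0,0,0]))[0].reshape(-1,2)
E
python3 - <<'E'
from h import *
o=get_obs(); print(o)
for n in("side","top","wrist"):
    p,d,T=snap(n,n+"0"); print(n,np.round(T,3).tolist(),calibration(n)["K"].tolist(),calibration(n)["k1"],(d==0).mean())
E
```

```text
pics
{'clock': 0.0, 'q': array([ 1.13911387e+00,  2.64757627e-01,  1.60538322e+00,  2.69869436e-05,
        1.27368969e+00, -3.69194168e-02]), 'joint_velocities': array([ 9.48874268e-05, -6.12010877e-04, -5.29149666e-04, -1.42023160e-03,
        2.35134107e-04, -7.53807098e-04]), 'joint_efforts': array([ 1.83293494e-03, -5.15102971e+01, -3.67319655e+01,  1.79029457e-04,
        1.24689043e-02, -8.35803746e-06]), 'ee_pos': array([0.25929699, 0.62241675, 0.22995403]), 'tool_rot': array([-1.37166325, -0.91224913,  0.91541228]), 'contact_force': array([ 0.66413868,  0.646245  , -0.15214668]), 'torque': array([-0.04314128,  0.0399152 ,  0.07979749]), 'opening': 0.08581245983117429}
side [[0.95, -0.192, 0.245, 0.309], [-0.312, -0.587, 0.748, -0.741], [0.001, -0.787, -0.617, 0.769], [0.0, 0.0, 0.0, 1.0]] [[430.8923162027451, 0.0, 283.7809430557132], [0.0, 430.8923162027451, 213.430189787319], [0.0, 0.0, 1.0]] -0.06613043142102298 0.0040391156462585035
top [[-0.016, -0.988, 0.156, 0.4], [-1.0, 0.012, -0.027, 0.036], [0.025, -0.156, -0.987, 1.013], [0.0, 0.0, 0.0, 1.0]] [[384.59827103965875, 0.0, 285.75870836255524], [0.0, 384.59827103965875, 206.3920664179892], [0.0, 0.0, 1.0]] 0.00665594591554717 0.003958333333333334
wrist [[0.384, 0.874, 0.297, 0.182], [0.923, -0.363, -0.124, 0.655], [-0.001, 0.322, -0.947, 0.372], [0.0, 0.0, 0.0, 1.0]] [[354.3814312513468, 0.0, 279.68034916931913], [0.0, 354.3814312513468, 212.24011345986318], [0.0, 0.0, 1.0]] -0.033192770910930494 0.003903061224489796
```

View pics/top0.png

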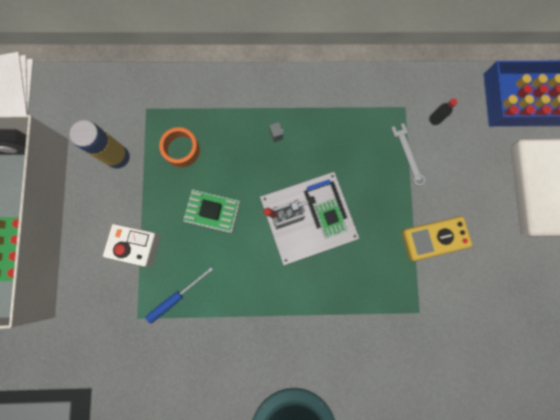

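View pics/side0.png

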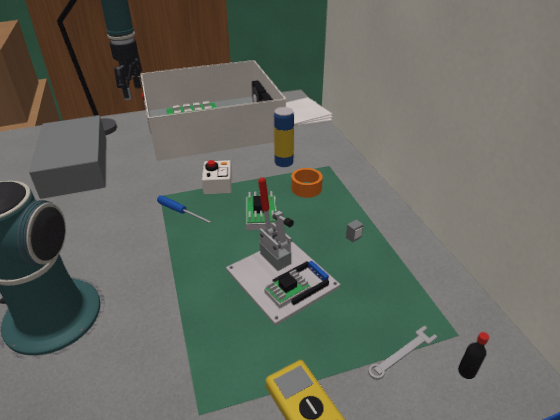

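View pics/wrist0.png

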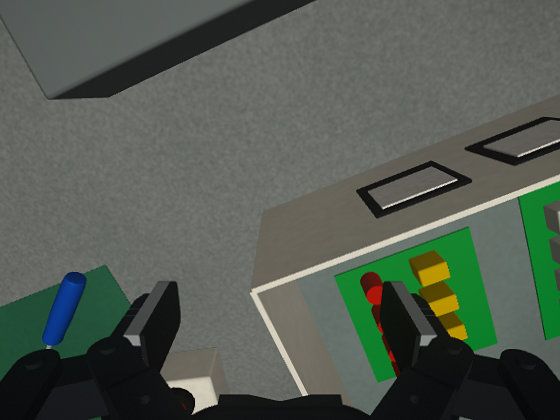

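Run:
```python
from h import *
print(tool().round(3))
```

```text
[[ 0.385 -0.001 -0.923  0.259]
 [ 0.923 -0.002  0.385  0.623]
 [-0.002 -1.     0.     0.23 ]
 [ 0.     0.     0.     1.   ]]
```

Run:
```python
import cv2
p=cv2.imread("pics/top0.png")
cv2.imwrite("pics/top0c.png",cv2.resize(p[160:280,240:380],None,fx=5.5,fy=5,interpolation=cv2.INTER_CUBIC)[:600,:800])
p=cv2.imread("pics/side0.png")
cv2.imwrite("pics/side0c.png",cv2.resize(p[165:325,200:360],None,fx=3.7,fy=3.7,interpolation=cv2.INTER_CUBIC))
p=cv2.imread("pics/top0.png")
cv2.imwrite("pics/top0d.png",cv2.resize(p[180:290,90:250],None,fx=5,fy=5,interpolation=cv2.INTER_CUBIC))
```

```text
(no output)
```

View pics/top0c.png

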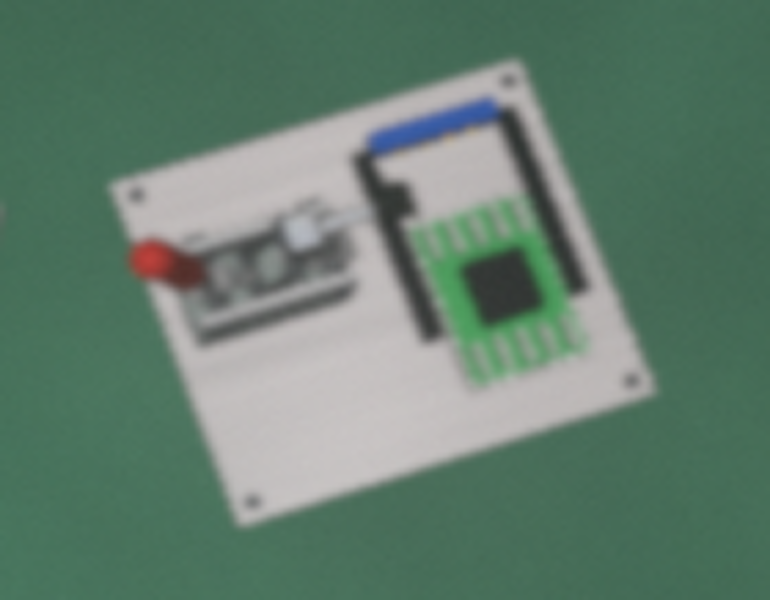

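View pics/side0c.png

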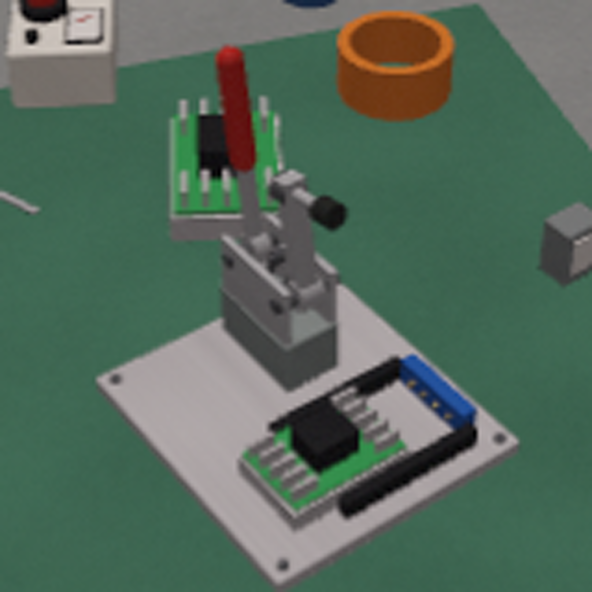

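View pics/top0d.png

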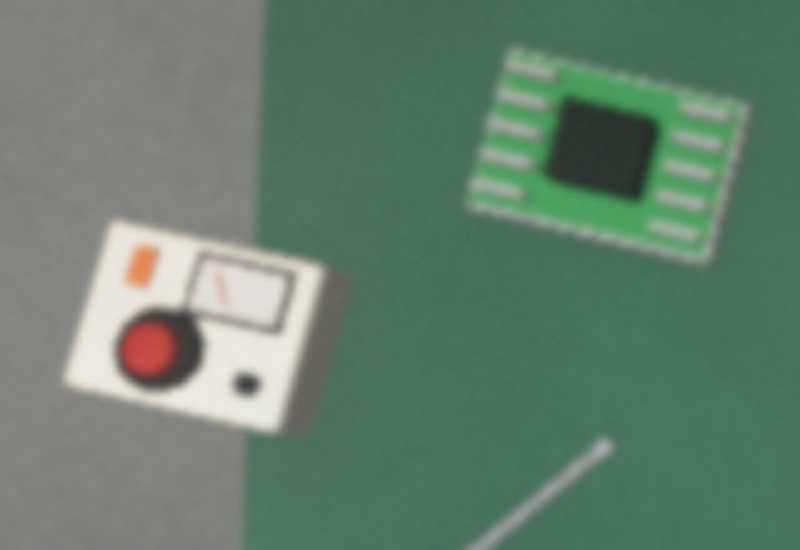

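```bash
cat > fix.py <<'E'
from h import *
def platepose(fn,box):
    v=V(fn); p=v.p.astype(int)
    hsv=cv2.cvtColor(v.p,cv2.COLOR_RGB2HSV)
    m=((hsv[...,1]<50)&(hsv[...,2]>110)).astype(np.uint8)
    mm=np.zeros_like(m); x0,y0,x1,y1=box; mm[y0:y1,x0:x1]=m[y0:y1,x0:x1]
    cs,_=cv2.findContours(mm,cv2.RETR_EXTERNAL,cv2.CHAIN_APPROX_NONE)
    c=max(cs,key=cv2.contourArea)
    P=v.plane(c.reshape(-1,2),.012)[:,:2]
    return P,c.reshape(-1,2)
if __name__=="__main__":
    for fn,b in(("top0",(255,165,365,270)),("side0",(222,235,345,325))):
        P,c=platepose(fn,b)
        r=cv2.minAreaRect((P*1000).astype(np.float32)); print(fn,r,cv2.boxPoints(r).tolist())
    for fn in("top0","side0"):
        v=V(fn); print(fn)
        if fn=="top0":
            uv=[[264,201],[286.5,263]]
        # depth heights: plate, box top, distractor
    v=V("top0")
    print("plate",v.pts([[265,200],[290,258],[352,240]]).round(4).tolist())
    print("box",v.pts([[112,235],[148,238],[119,250]]).round(4).tolist())
    print("block",v.pts([[331,217]]).round(4).tolist(), "distr",v.pts([[210,211]]).round(4).tolist())
E
python3 fix.py
```

```text
top0 ((528.0985717773438, -52.176666259765625), (194.1284637451172, 214.42465209960938), 18.22146987915039) [[402.3773193359375, 19.308391571044922], [469.4259033203125, -184.36392211914062], [653.81982421875, -123.66172790527344], [586.771240234375, 80.01058959960938]]
side0 ((529.1754760742188, -52.053436279296875), (191.58499145507812, 211.42965698242188), 18.167369842529297) [[405.197021484375, 18.523975372314453], [471.1195068359375, -182.36585998535156], [653.1539306640625, -122.63084411621094], [587.2314453125, 78.25898742675781]]
top0
side0
plate [[0.5751, 0.063, 0.0137], [0.4225, -0.0001, 0.0151], [0.4666, -0.163, 0.0123]]
box [[0.485, 0.4395, 0.0534], [0.4764, 0.3518, 0.0518], [0.4468, 0.4113, 0.0764]]
block [[0.523, -0.1046, 0.0503]] distr [[0.5414, 0.1995, 0.0559]]
```

```bash
cat > geo.py <<'E'
from h import *
yaw=np.radians(18.2); O=np.array([.5632,-.0934,0])
FX=np.array([np.cos(yaw),np.sin(yaw),0]); FY=np.array([-FX[1],FX[0],0]); FZ=np.array([0,0,1.])
F=np.stack([FX,FY,FZ],1)
def w(p): return O+F@(np.asarray(p,float)/1000)
def f(P): return (F.T@(np.asarray(P)-O))*1000
def red(fn,box):
    v=V(fn); hsv=cv2.cvtColor(v.p,cv2.COLOR_RGB2HSV); x0,y0,x1,y1=box
    m=(((hsv[...,0]<8)|(hsv[...,0]>172))&(hsv[...,1]>150)&(hsv[...,2]>60)).astype(np.uint8)
    k=np.zeros_like(m);k[y0:y1,x0:x1]=m[y0:y1,x0:x1]; return k
def tri(a,ua,b,ub):
    oa,ra=a.ray([ua]);ob,rb=b.ray([ub]);ra=ra[0]/np.linalg.norm(ra[0]);rb=rb[0]/np.linalg.norm(rb[0])
    s=np.linalg.lstsq(np.c_[ra,-rb],ob-oa,rcond=None)[0]; p=oa+s[0]*ra;q=ob+s[1]*rb; return (p+q)/2,np.linalg.norm(p-q)
E
python3 - <<'E'
from geo import *
t,s=V("top0"),V("side0")
kp={"grip_out":[0,130+146*.1736,85+146*.985],"stop_top":[48,0,34],"stand":[0,105,98],"corner":[75,155,12],"corner2":[-115,-55,12],"railend":[-55,-37,28]}
for k,p in kp.items(): print(k,t.proj(w(p)).round(1).tolist(),s.proj(w(p)).round(1).tolist())
for nm,bt,bs in(("grip",(250,200,290,225),(250,170,280,220)),("button",(105,235,140,265),(200,155,222,172))):
    for v,fn,b in((t,"top0",bt),(s,"side0",bs)):
        m=red(fn,b); ys,xs=np.nonzero(m); print(nm,fn,len(xs),xs.min(),xs.max(),ys.min(),ys.max(),xs.mean(),ys.mean())
        if nm=="button": print(v.plane([[xs.mean(),ys.mean()]],.073), v.pts([[int(round(xs.mean())),int(round(ys.mean()))]]))
        if nm=="button": 
            try: prev; print("tri",tri(prev[0],prev[1],v,[xs.mean(),ys.mean()]))
            except NameError: prev=(v,[xs.mean(),ys.mean()])
# black block both views
def blk(v,box):
    x0,y0,x1,y1=box; g=v.p.max(2); m=np.zeros_like(g); m[y0:y1,x0:x1]=(g[y0:y1,x0:x1]<60); 
    cs,_=cv2.findContours(m,cv2.RETR_EXTERNAL,cv2.CHAIN_APPROX_NONE); c=max(cs,key=cv2.contourArea); return c
c=blk(t,(322,205,342,222)); r=cv2.minAreaRect(c); print(r, f(t.plane([r[0]],.05)[0]))
E
```

```text
grip_out [[266.6, 210.8]] [[260.8, 177.8]]
stop_top [[319.0, 185.3]] [[316.8, 268.9]]
stand [[287.7, 212.0]] [[274.4, 233.1]]
corner [[259.6, 196.1]] [[286.9, 236.8]]
corner2 [[359.0, 238.2]] [[274.4, 322.9]]
railend [[345.6, 218.1]] [[291.6, 300.1]]
grip top0 30 265 270 209 214 267.3666666666667 211.63333333333333
grip side0 223 258 268 178 210 263.3318385650224 194.0403587443946
button top0 74 115 124 245 253 119.1891891891892 249.2027027027027
[[0.44886134 0.41235546 0.073     ]] [[0.44915297 0.41130487 0.07680559]]
button side0 48 207 215 160 166 210.79166666666666 163.3125
[[0.44951055 0.40971158 0.073     ]] [[0.44924132 0.40143292 0.0789783 ]]
tri (array([0.44944323, 0.41310766, 0.07097875]), np.float64(0.000959364360233772))
((330.8999938964844, 216.70001220703125), (9.486831665039062, 8.854375839233398), 71.56504821777344) [-40.87856478   1.86925599  50.        ]
```

```bash
cat >> geo.py <<'E'
def rot(zdir,tilt=0.):
    """tool z horizontally along zdir (+-FX,+-FY), tilt deg: fingers' tips swung toward -zdir, body leaning to +zdir"""
    t=np.radians(tilt); z0=np.asarray(zdir); y=-FZ*np.cos(t)-z0*np.sin(t); z=z0*np.cos(t)-FZ*np.sin(t)
    return np.stack([np.cross(y,z),y,z],1)
def delta(P,Rm,frm=None):
    T=tool() if frm is None else frm
    d=T[:3,:3].T@(P-T[:3,3])*1000; a=np.degrees(R.from_matrix(T[:3,:3].T@Rm).as_rotvec())
    print("t",d.round(1).tolist(),"a",a.round(2).tolist(),"|t|",np.linalg.norm(d).round(1),"|a|",np.linalg.norm(a).round(1))
def stat():
    o=get_obs(); T=tool(); print("clk",round(o["clock"],2),"tcp",T[:3,3].round(4),"fix",f(T[:3,3]).round(1),"F",o["contact_force"].round(1),"open",round(o["opening"]*1000,1),"q",o["q"].round(2))
    print("R in fix\n",(F.T@T[:3,:3]).round(3))
E
python3 - <<'E'
from geo import *
Rm=rot(-FX,15)
delta(np.array([.41,.25,.25]),Rm)
delta(w([-114,2,130]),Rm)
E
```

```text
t [-286.0, -19.3, -282.3] a [-14.4, -40.57, -5.44] |t| 402.3 |a| 43.4
t [-616.8, 101.3, -468.3] a [-14.4, -40.57, -5.44] |t| 781.0 |a| 43.4
```

{"name": "apply_moves", "arguments": {"rows": [{"tx": -286, "ty": -19, "tz": -282, "ax": -14.4, "ay": -40.57, "az": -5.44}, {"tx": -286, "ty": -19, "tz": -282, "ax": -14.4, "ay": -40.57, "az": -5.44}, {"tx": -286, "ty": -19, "tz": -282, "ax": -14.4, "ay": -40.57, "az": -5.44}, {"tx": -286, "ty": -19, "tz": -282, "ax": -14.4, "ay": -40.57, "az": -5.44}, {"tx": -286, "ty": -19, "tz": -282, "ax": -14.4, "ay": -40.57, "az": -5.44}, {"tx": -286, "ty": -19, "tz": -282, "ax": -14.4, "ay": -40.57, "az": -5.44}, {"tx": -286, "ty": -19, "tz": -282, "ax": -14.4, "ay": -40.57, "az": -5.44}, {"tx": -286, "ty": -19, "tz": -282, "ax": -14.4, "ay": -40.57, "az": -5.44}], "grip": 0}}

```text
clock: 0.95
ee_pos: [0.4089, 0.2508, 0.2502]
tool_rot: [-1.2, -1.662, 1.271]
contact_force: [0.5, 0.8, 0.5]
opening: -0.0001
```

Run:
```python
from geo import *
stat()
Rm=rot(-FX,15)
delta(w([-114,2,130]),Rm)
```

```text
clk 0.95 tcp [0.4089 0.2508 0.2502] fix [-39.1 375.1 250.2] F [0.5 0.8 0.5] open -0.1 q [ 0.54 -0.3   2.15 -0.06  1.04 -1.33]
R in fix
 [[-0.001  0.261 -0.965]
 [ 1.     0.002 -0.001]
 [ 0.001 -0.965 -0.261]]
t [-373.2, 96.0, 104.0] a [0.11, 0.05, 0.09] |t| 399.1 |a| 0.1
```

Run:
```python
from geo import *
delta(w([-114,2,220]),rot(-FX,15))
```

```text
t [-373.1, 9.1, 80.5] a [0.11, 0.05, 0.09] |t| 381.8 |a| 0.1
```

{"name": "apply_moves", "arguments": {"rows": [{"tx": -50, "ty": 1, "tz": 11}, {"tx": -100, "ty": 2, "tz": 22}, {"tx": -150, "ty": 4, "tz": 32}, {"tx": -200, "ty": 5, "tz": 43}, {"tx": -250, "ty": 6, "tz": 54}, {"tx": -300, "ty": 7, "tz": 65}, {"tx": -350, "ty": 9, "tz": 76}, {"tx": -373, "ty": 9, "tz": 80}]}}

```text
$.rows[0]: bad value
```

Run:
```python
from geo import *
stat()
Rm=rot(-FX,15)
delta(w([-114,2,60]),Rm)
delta(w([-114,2,19]),Rm)
snap("wrist","w1");snap("top","t1");snap("side","s1")
```

```text
clk 0.95 tcp [0.4089 0.2508 0.2502] fix [-39.1 375.1 250.2] F [0.5 0.8 0.5] open -0.1 q [ 0.54 -0.3   2.15 -0.06  1.04 -1.33]
R in fix
 [[-0.001  0.261 -0.965]
 [ 1.     0.002 -0.001]
 [ 0.001 -0.965 -0.261]]
t [-373.3, 163.5, 122.2] a [0.11, 0.05, 0.09] |t| 425.5 |a| 0.1
t [-373.3, 203.1, 132.9] a [0.11, 0.05, 0.09] |t| 445.3 |a| 0.1
```

View pics/w1.png

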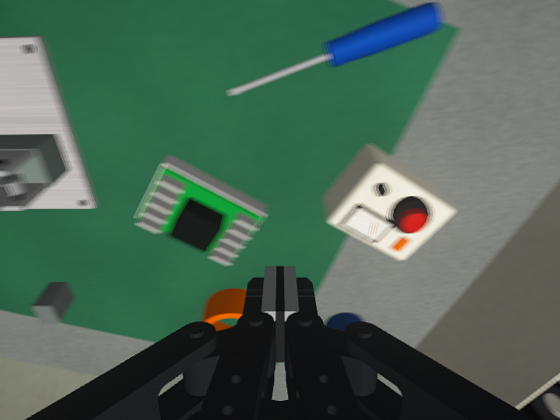

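View pics/s1.png

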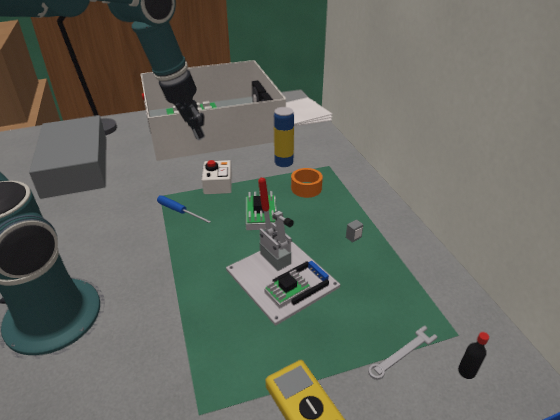

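{"name": "apply_moves", "arguments": {"rows": [{"tx": -50, "ty": 1, "tz": 11, "ax": 0, "ay": 0, "az": 0}, {"tx": -100, "ty": 2, "tz": 22, "ax": 0, "ay": 0, "az": 0}, {"tx": -150, "ty": 4, "tz": 32, "ax": 0, "ay": 0, "az": 0}, {"tx": -200, "ty": 5, "tz": 43, "ax": 0, "ay": 0, "az": 0}, {"tx": -250, "ty": 6, "tz": 54, "ax": 0, "ay": 0, "az": 0}, {"tx": -300, "ty": 7, "tz": 65, "ax": 0, "ay": 0, "az": 0}, {"tx": -350, "ty": 9, "tz": 76, "ax": 0, "ay": 0, "az": 0}, {"tx": -373, "ty": 9, "tz": 80, "ax": 0, "ay": 0, "az": 0}]}}

```text
clock: 1.9
ee_pos: [0.4548, -0.1268, 0.2197]
tool_rot: [-1.201, -1.66, 1.271]
contact_force: [-1.0, 0.0, 0.2]
opening: -0.0002
```

Run:
```python
from geo import *
stat()
Rm=rot(-FX,15)
delta(w([-114,2,60]),Rm)
delta(w([-114,2,19]),Rm)
snap("wrist","w2");snap("side","s2")
v=V("w1"); m=red("w1",(385,190,435,240)); ys,xs=np.nonzero(m); print("button",v.plane([[xs.mean(),ys.mean()]],.073),v.pts([[int(xs.mean()),int(ys.mean())]]))
```

```text
clk 1.9 tcp [ 0.4548 -0.1268  0.2197] fix [-113.4    2.1  219.7] F [-1.   0.   0.2] open -0.2 q [-0.46 -0.26  2.18  0.21  1.05 -2.44]
R in fix
 [[ 0.001  0.26  -0.966]
 [ 1.     0.001  0.001]
 [ 0.001 -0.966 -0.26 ]]
t [-0.3, 154.1, 42.1] a [0.05, -0.05, 0.07] |t| 159.7 |a| 0.1
t [-0.4, 193.7, 52.7] a [0.05, -0.05, 0.07] |t| 200.7 |a| 0.1
button [[0.45064773 0.40805971 0.073     ]] [[0.44816525 0.40475709 0.07717999]]
```

View pics/w2.png

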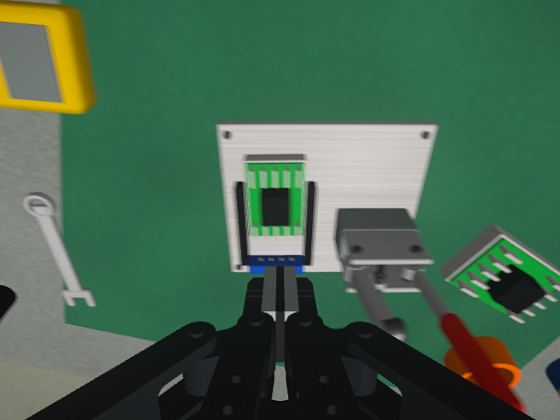

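View pics/s2.png

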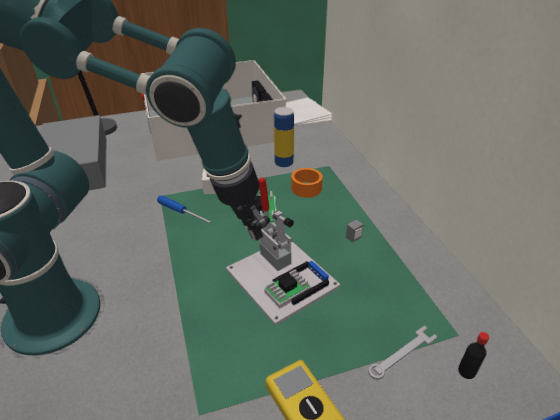

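Run:
```python
from geo import *
v=V("w2")
print("rear base edge z=.028:",f(v.plane([[275,157]],.028)[0]), "plate corners",[f(p).round(1).tolist() for p in v.plane([[217,125],[436,126]],.012)],"stopface",f(v.plane([[275,255]],.034)[0]),"rails",[f(p).round(1).tolist() for p in v.plane([[241,182],[310,182]],.028)])
print(f(v.plane([[275,207]],.05)[0]))
```

```text
rear base edge z=.028: [-87.91962831  -0.96691074  28.        ] plate corners [[-113.6, -55.8, 12.0], [-113.0, 152.4, 12.0]] stopface [28.45203793 -1.72576154 34.        ] rails [[-61.0, -34.8, 28.0], [-60.9, 33.5, 28.0]]
[-45.78109691  -1.06367268  50.        ]
```

{"name": "apply_moves", "arguments": {"rows": [{"tx": 0, "ty": 48, "tz": 13, "ax": 0, "ay": 0, "az": 0}, {"tx": 0, "ty": 96, "tz": 26, "ax": 0, "ay": 0, "az": 0}, {"tx": 0, "ty": 144, "tz": 39, "ax": 0, "ay": 0, "az": 0}, {"tx": 0, "ty": 170, "tz": 46, "ax": 0, "ay": 0, "az": 0}, {"tx": 0, "ty": 193, "tz": 53, "ax": 0, "ay": 0, "az": 0}, {"tx": 0, "ty": 193, "tz": 53, "ax": 0, "ay": 0, "az": 0}]}}

```text
clock: 2.6
ee_pos: [0.4524, -0.117, 0.0184]
tool_rot: [-1.193, -1.646, 1.279]
contact_force: [-0.7, 0.7, -0.3]
opening: -0.0
```

Run:
```python
from geo import *
stat()
Rm=rot(-FX,15)
delta(w([-90,1,19]),Rm)
delta(w([-58,1,19]),Rm)
snap("side","s3")
```

```text
clk 2.6 tcp [ 0.4524 -0.117   0.0184] fix [-112.6   12.2   18.4] F [-0.7  0.7 -0.3] open -0.0 q [-0.43  0.01  2.36  0.3   0.61 -2.55]
R in fix
 [[ 0.003  0.245 -0.969]
 [ 1.     0.001  0.004]
 [ 0.002 -0.969 -0.245]]
t [-11.1, 5.0, -22.1] a [-0.8, -0.2, 0.07] |t| 25.2 |a| 0.8
t [-11.0, 12.8, -53.1] a [-0.8, -0.2, 0.07] |t| 55.7 |a| 0.8
```

View pics/s3.png

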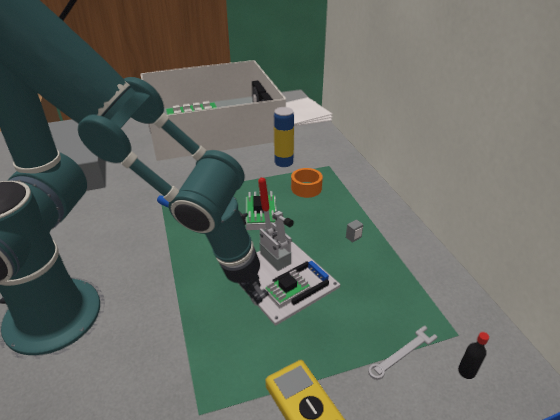

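Run:
```python
from geo import *
delta(w([-111,1,18]),rot(-FX,8))
delta(w([-105,1,18]),rot(-FX,8))
```

```text
t [-9.6, 2.5, 0.3] a [6.36, -0.18, -0.06] |t| 10.0 |a| 6.4
t [-9.6, 4.0, -5.5] a [6.36, -0.18, -0.06] |t| 11.8 |a| 6.4
```

{"name": "apply_moves", "arguments": {"rows": [{"tx": -9.6, "ty": 0, "tz": 0, "ax": 6.36, "ay": -0.18, "az": 0}, {"tx": -9.6, "ty": 0, "tz": 0, "ax": 6.36, "ay": -0.18, "az": 0}, {"tx": -9.6, "ty": 0, "tz": 0, "ax": 6.36, "ay": -0.18, "az": 0}]}}

```text
clock: 2.95
ee_pos: [0.4609, -0.1296, 0.0242]
tool_rot: [-1.139, -1.562, 1.353]
contact_force: [0.1, 0.4, 0.4]
opening: 0.0001
```

Run:
```python
from geo import *
stat()
delta(w([-100,1,18]),rot(-FX,8))
delta(w([-80,1,18]),rot(-FX,8))
delta(w([-60,1,18]),rot(-FX,8))
```

```text
clk 2.95 tcp [ 0.4609 -0.1296  0.0242] fix [-108.5   -2.4   24.2] F [0.1 0.4 0.4] open 0.1 q [-0.39  0.06  2.28  0.14  0.69 -2.39]
R in fix
 [[ 0.001  0.147 -0.989]
 [ 1.    -0.007  0.   ]
 [-0.007 -0.989 -0.147]]
t [3.5, 7.3, -7.5] a [0.46, -0.0, -0.38] |t| 11.1 |a| 0.6
t [3.5, 10.3, -27.3] a [0.46, -0.0, -0.38] |t| 29.4 |a| 0.6
t [3.5, 13.2, -47.1] a [0.46, -0.0, -0.38] |t| 49.0 |a| 0.6
```

{"name": "apply_moves", "arguments": {"rows": [{"tx": 3.5, "ty": 7, "tz": -5, "ax": 0.4, "ay": 0, "az": -0.4}, {"tx": 3.5, "ty": 7, "tz": -5, "ax": 0.4, "ay": 0, "az": -0.4}]}}

```text
clock: 3.15
ee_pos: [0.4626, -0.1241, 0.0157]
tool_rot: [-1.124, -1.554, 1.352]
contact_force: [1.2, 0.4, 0.5]
opening: 0.0
```

Run:
```python
from geo import *
stat()
delta(w([-90,1,18]),rot(-FX,8))
delta(w([-60,1,18]),rot(-FX,8))
```

```text
clk 3.15 tcp [ 0.4626 -0.1241  0.0157] fix [-105.1    2.3   15.7] F [1.2 0.4 0.5] open 0.0 q [-0.38  0.08  2.28  0.14  0.69 -2.37]
R in fix
 [[ 0.002  0.136 -0.991]
 [ 1.     0.003  0.003]
 [ 0.003 -0.991 -0.136]]
t [-1.2, -0.3, -15.3] a [-0.19, -0.15, 0.16] |t| 15.4 |a| 0.3
t [-1.2, 3.8, -45.0] a [-0.19, -0.15, 0.16] |t| 45.2 |a| 0.3
```

{"name": "apply_moves", "arguments": {"rows": [{"tx": -1, "ty": 0, "tz": -5, "ax": 0, "ay": 0, "az": 0}, {"tx": -1, "ty": 0, "tz": -10, "ax": 0, "ay": 0, "az": 0}, {"tx": -1, "ty": 0, "tz": -14, "ax": 0, "ay": 0, "az": 0}, {"tx": -1, "ty": 1, "tz": -18, "ax": 0, "ay": 0, "az": 0}, {"tx": -1, "ty": 1, "tz": -22, "ax": 0, "ay": 0, "az": 0}, {"tx": -1, "ty": 1, "tz": -26, "ax": 0, "ay": 0, "az": 0}, {"tx": -1, "ty": 2, "tz": -30, "ax": 0, "ay": 0, "az": 0}, {"tx": -1, "ty": 2, "tz": -33, "ax": 0, "ay": 0, "az": 0}]}}

```text
clock: 3.95
ee_pos: [0.4949, -0.1154, 0.0184]
tool_rot: [-1.125, -1.553, 1.353]
contact_force: [-1.1, -0.4, -0.4]
opening: -0.0001
```

Run:
```python
from geo import *
stat()
delta(w([-60,1,18]),rot(-FX,8))
snap("side","s4");snap("top","t4"); snap("wrist","w4")
p=cv2.imread("pics/s4.png");cv2.imwrite("pics/s4c.png",cv2.resize(p[200:330,200:360],None,fx=4.5,fy=4.5,interpolation=cv2.INTER_CUBIC))
```

```text
clk 3.95 tcp [ 0.4949 -0.1154  0.0184] fix [-71.8   0.4  18.4] F [-1.1 -0.4 -0.4] open -0.1 q [-0.34  0.13  2.22  0.13  0.69 -2.32]
R in fix
 [[ 0.002  0.135 -0.991]
 [ 1.     0.002  0.002]
 [ 0.002 -0.991 -0.135]]
t [0.6, 2.0, -11.6] a [-0.22, -0.14, 0.1] |t| 11.8 |a| 0.3
```

View pics/s4c.png

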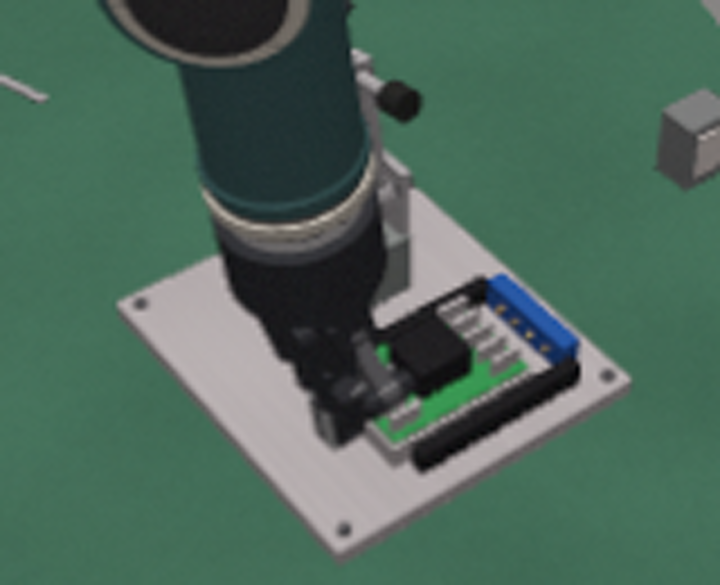

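View pics/w4.png

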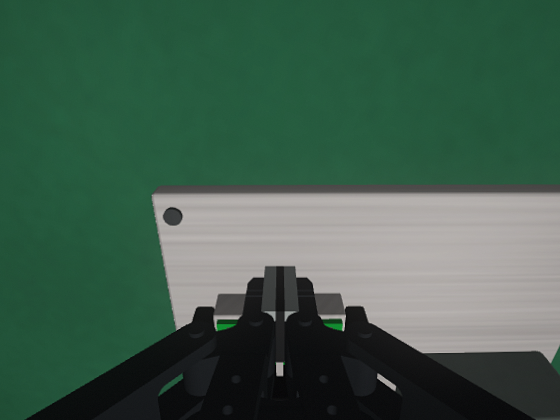

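{"name": "apply_moves", "arguments": {"rows": [{"tx": 0.5, "ty": 0.3, "tz": -2, "ax": 0, "ay": 0, "az": 0}, {"tx": 0.5, "ty": 0.6, "tz": -4, "ax": 0, "ay": 0, "az": 0}, {"tx": 0.5, "ty": 1, "tz": -6, "ax": 0, "ay": 0, "az": 0}, {"tx": 0.5, "ty": 1.3, "tz": -8, "ax": 0, "ay": 0, "az": 0}, {"tx": 0.5, "ty": 1.5, "tz": -10, "ax": 0, "ay": 0, "az": 0}, {"tx": 0.5, "ty": 1.7, "tz": -12, "ax": 0, "ay": 0, "az": 0}]}}

```text
clock: 4.7
ee_pos: [0.5061, -0.1113, 0.0184]
tool_rot: [-1.125, -1.553, 1.353]
contact_force: [-3.0, -0.7, 2.0]
opening: -0.0002
```

Run:
```python
from geo import *
stat()
```

```text
clk 4.7 tcp [ 0.5061 -0.1113  0.0184] fix [-59.8   0.8  18.4] F [-3.  -0.7  2. ] open -0.2 q [-0.32  0.14  2.2   0.13  0.7  -2.3 ]
R in fix
 [[ 0.002  0.136 -0.991]
 [ 1.     0.002  0.003]
 [ 0.002 -0.991 -0.135]]
```

{"name": "apply_moves", "arguments": {"rows": [{"tx": 0, "ty": 0.1, "tz": -0.7, "ax": 0, "ay": 0, "az": 0}, {"tx": 0, "ty": 0.2, "tz": -1.4, "ax": 0, "ay": 0, "az": 0}, {"tx": 0, "ty": 0.2, "tz": -2, "ax": 0, "ay": 0, "az": 0}]}}

```text
clock: 5.0
ee_pos: [0.5079, -0.1107, 0.0184]
tool_rot: [-1.125, -1.553, 1.353]
contact_force: [-2.2, -0.9, 1.0]
opening: -0.0003
```

{"name": "apply_moves", "arguments": {"rows": [{"tx": 0, "ty": 0.1, "tz": -0.7, "ax": 0, "ay": 0, "az": 0}, {"tx": 0, "ty": 0.2, "tz": -1.4, "ax": 0, "ay": 0, "az": 0}, {"tx": 0, "ty": 0.2, "tz": -2, "ax": 0, "ay": 0, "az": 0}]}}

```text
clock: 5.3
ee_pos: [0.5099, -0.1101, 0.0185]
tool_rot: [-1.125, -1.553, 1.353]
contact_force: [-1.1, -0.5, -0.2]
opening: -0.0
```

Run:
```python
from geo import *
stat()
snap("side","s5");snap("top","t5")
p=cv2.imread("pics/s5.png");cv2.imwrite("pics/s5c.png",cv2.resize(p[200:330,200:360],None,fx=4.5,fy=4.5,interpolation=cv2.INTER_CUBIC))
p=cv2.imread("pics/t5.png");cv2.imwrite("pics/t5c.png",cv2.resize(p[160:280,240:380],None,fx=5.5,fy=5,interpolation=cv2.INTER_CUBIC))
```

```text
clk 5.3 tcp [ 0.5099 -0.1101  0.0185] fix [-55.9   0.8  18.5] F [-1.1 -0.5 -0.2] open -0.0 q [-0.31  0.15  2.19  0.13  0.7  -2.29]
R in fix
 [[ 0.002  0.136 -0.991]
 [ 1.     0.002  0.003]
 [ 0.002 -0.991 -0.136]]
```

View pics/s5c.png

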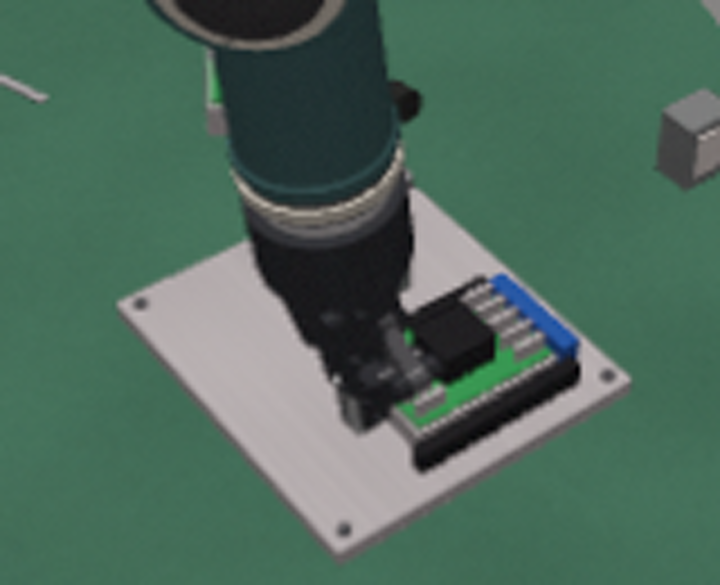

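View pics/t5c.png

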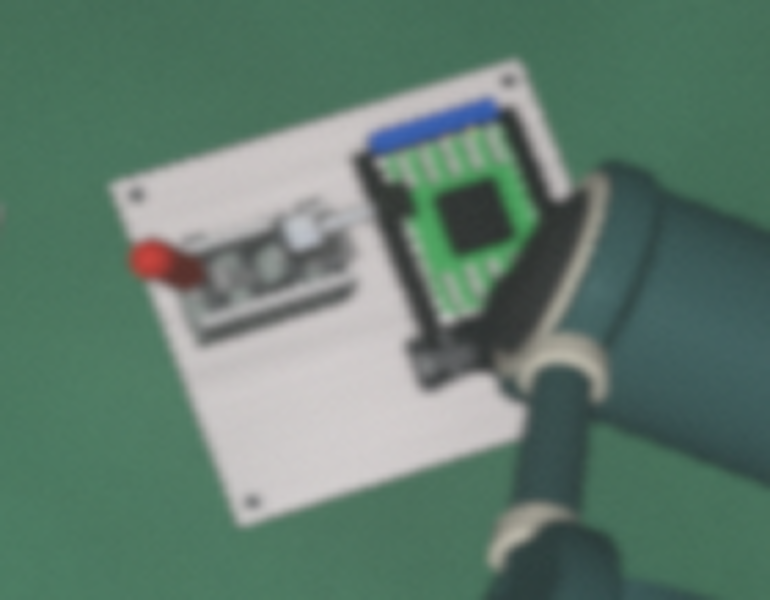

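{"name": "apply_moves", "arguments": {"rows": [{"tx": 0, "ty": 0.1, "tz": -0.5, "ax": 0, "ay": 0, "az": 0}, {"tx": 0, "ty": 0.1, "tz": -1, "ax": 0, "ay": 0, "az": 0}]}}

```text
clock: 5.6
ee_pos: [0.5107, -0.1098, 0.0185]
tool_rot: [-1.125, -1.553, 1.353]
contact_force: [-1.4, -0.5, -1.6]
opening: -0.0002
```

{"name": "apply_moves", "arguments": {"rows": [{"tx": 0, "ty": 0.1, "tz": -0.5, "ax": 0, "ay": 0, "az": 0}, {"tx": 0, "ty": 0.1, "tz": -1, "ax": 0, "ay": 0, "az": 0}]}}

```text
clock: 5.8
ee_pos: [0.5117, -0.1095, 0.0186]
tool_rot: [-1.125, -1.553, 1.353]
contact_force: [-0.9, -0.2, -1.0]
opening: -0.0
```

{"name": "apply_moves", "arguments": {"rows": [{"tx": 0, "ty": 0.1, "tz": -0.5, "ax": 0, "ay": 0, "az": 0}, {"tx": 0, "ty": 0.1, "tz": -1, "ax": 0, "ay": 0, "az": 0}]}}

```text
clock: 6.0
ee_pos: [0.512, -0.1094, 0.0185]
tool_rot: [-1.124, -1.552, 1.354]
contact_force: [-4.7, -3.0, 1.6]
opening: 0.0003
```

{"name": "apply_moves", "arguments": {"rows": [{"tx": 0, "ty": 0.1, "tz": -0.5, "ax": 0, "ay": 0, "az": 0}, {"tx": 0, "ty": 0.1, "tz": -0.5, "ax": 0, "ay": 0, "az": 0}]}}

```text
clock: 6.2
ee_pos: [0.512, -0.1093, 0.0185]
tool_rot: [-1.123, -1.552, 1.355]
contact_force: [-6.1, -3.2, 2.3]
opening: -0.0002
```

Run:
```python
from geo import *
stat()
v=V("top0")
snap("side","s6");snap("top","t6")
p=cv2.imread("pics/t6.png");cv2.imwrite("pics/t6c.png",cv2.resize(p[160:280,240:380],None,fx=5.5,fy=5,interpolation=cv2.INTER_CUBIC))
```

```text
clk 6.2 tcp [ 0.512  -0.1093  0.0185] fix [-53.6   0.8  18.5] F [-6.1 -3.2  2.3] open -0.2 q [-0.31  0.15  2.19  0.12  0.7  -2.29]
R in fix
 [[ 0.002  0.133 -0.991]
 [ 1.     0.002  0.002]
 [ 0.002 -0.991 -0.133]]
```

View pics/t6c.png

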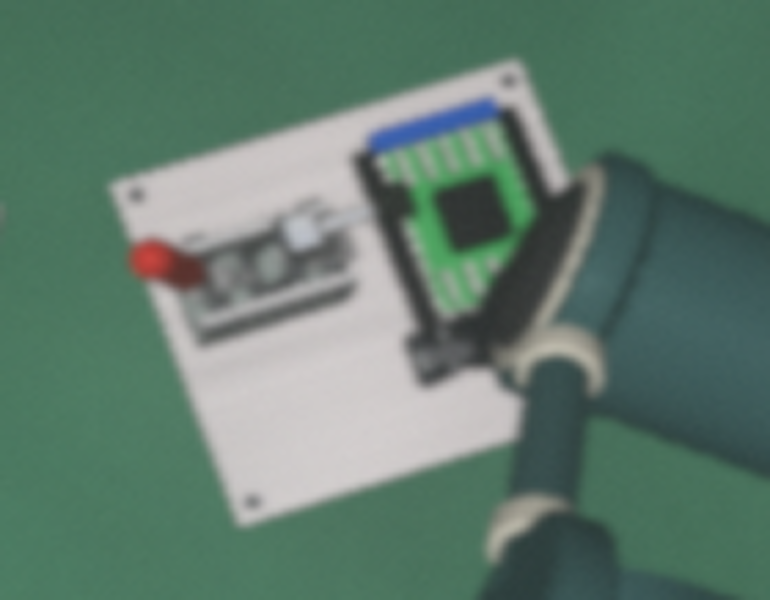

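{"name": "apply_moves", "arguments": {"rows": [{"tx": 0, "ty": 0, "tz": 5, "ax": 0, "ay": 0, "az": 0}, {"tx": 0, "ty": -5, "tz": 25, "ax": 0, "ay": 0, "az": 0}, {"tx": 0, "ty": -50, "tz": 35, "ax": 0, "ay": 0, "az": 0}, {"tx": 0, "ty": -98, "tz": 30, "ax": 0, "ay": 0, "az": 0}, {"tx": 0, "ty": -146, "tz": 30, "ax": 0, "ay": 0, "az": 0}, {"tx": 0, "ty": -194, "tz": 30, "ax": 0, "ay": 0, "az": 0}, {"tx": 0, "ty": -240, "tz": 30, "ax": 0, "ay": 0, "az": 0}], "grip": 50}}

```text
clock: 7.0
ee_pos: [0.4545, -0.1288, 0.2554]
tool_rot: [-1.129, -1.556, 1.353]
contact_force: [0.8, 0.4, -0.3]
opening: 0.0502
```

Run:
```python
from geo import *
stat()
snap("wrist","w7")
delta(w([-60,60,270]),rot(FY,0))
delta(w([0,150,270]),rot(FY,0))
```

```text
clk 7.0 tcp [ 0.4545 -0.1288  0.2554] fix [-114.3    0.3  255.4] F [ 0.8  0.4 -0.3] open 50.2 q [-0.4  -0.22  2.06  0.1   1.2  -2.31]
R in fix
 [[ 0.002  0.139 -0.99 ]
 [ 1.    -0.     0.002]
 [ 0.    -0.99  -0.139]]
t [62.6, 1.7, -51.5] a [7.1, 89.71, 6.32] |t| 81.1 |a| 90.2
t [152.8, 9.9, -110.7] a [7.1, 89.71, 6.32] |t| 189.0 |a| 90.2
```

View pics/w7.png

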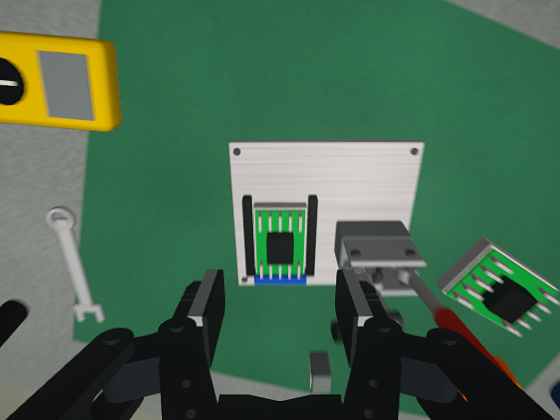

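{"name": "apply_moves", "arguments": {"rows": [{"tx": 63, "ty": -20, "tz": -51, "ax": 7.1, "ay": 89.7, "az": 6.3}, {"tx": 63, "ty": -20, "tz": -51, "ax": 7.1, "ay": 89.7, "az": 6.3}, {"tx": 63, "ty": -20, "tz": -51, "ax": 7.1, "ay": 89.7, "az": 6.3}, {"tx": 63, "ty": -20, "tz": -51, "ax": 7.1, "ay": 89.7, "az": 6.3}, {"tx": 63, "ty": -20, "tz": -51, "ax": 7.1, "ay": 89.7, "az": 6.3}, {"tx": 63, "ty": -20, "tz": -51, "ax": 7.1, "ay": 89.7, "az": 6.3}, {"tx": 63, "ty": -20, "tz": -51, "ax": 7.1, "ay": 89.7, "az": 6.3}, {"tx": 63, "ty": -20, "tz": -51, "ax": 7.1, "ay": 89.7, "az": 6.3}]}}

```text
clock: 7.85
ee_pos: [0.4808, -0.0537, 0.2795]
tool_rot: [-1.509, -0.602, 0.563]
contact_force: [-0.3, -0.3, -0.1]
opening: 0.0501
```

Run:
```python
from geo import *
stat()
delta(w([0,150,280]),rot(FY,0))
```

```text
clk 7.85 tcp [ 0.4808 -0.0537  0.2795] fix [-65.9  63.5 279.5] F [-0.3 -0.3 -0.1] open 50.1 q [-0.16 -0.15  1.95 -0.    1.31 -0.9 ]
R in fix
 [[ 0.911  0.025 -0.413]
 [ 0.413 -0.016  0.911]
 [ 0.016 -1.    -0.025]]
t [95.7, -0.2, 51.6] a [1.19, 24.38, 1.23] |t| 108.8 |a| 24.4
```

{"name": "apply_moves", "arguments": {"rows": [{"tx": 40, "ty": 0, "tz": 22, "ax": 1.2, "ay": 24.4, "az": 1.2}, {"tx": 80, "ty": 0, "tz": 43, "ax": 1.2, "ay": 24.4, "az": 1.2}, {"tx": 96, "ty": 0, "tz": 52, "ax": 1.2, "ay": 24.4, "az": 1.2}, {"tx": 96, "ty": 0, "tz": 52, "ax": 1.2, "ay": 24.4, "az": 1.2}, {"tx": 96, "ty": 0, "tz": 52, "ax": 1.2, "ay": 24.4, "az": 1.2}]}}

```text
clock: 8.35
ee_pos: [0.5152, 0.0496, 0.2793]
tool_rot: [-1.556, -0.256, 0.257]
contact_force: [-0.1, -1.0, -0.2]
opening: 0.0502
```

Run:
```python
from geo import *
stat()
snap("wrist","w8");snap("side","s8")
delta(w([0,150,179]),rot(FY,0))
```

```text
clk 8.35 tcp [0.5152 0.0496 0.2793] fix [ -0.9 150.9 279.3] F [-0.1 -1.  -0.2] open 50.2 q [ 0.05 -0.06  1.87 -0.    1.33 -0.28]
R in fix
 [[ 1.    -0.001 -0.009]
 [ 0.009 -0.     1.   ]
 [-0.001 -1.    -0.   ]]
t [1.7, 100.4, -0.1] a [0.01, 0.39, -0.06] |t| 100.4 |a| 0.4
```

View pics/w8.png

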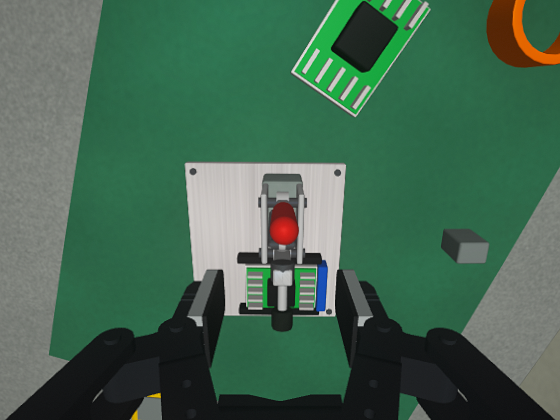

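View pics/s8.png

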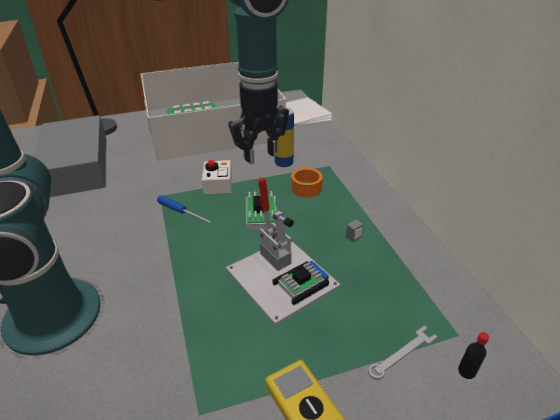

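Run:
```python
from geo import *
v=V("w8")
m=red("w8",(260,190,310,250)); ys,xs=np.nonzero(m); print(xs.min(),xs.max(),ys.min(),ys.max())
print([f(p).round(1).tolist() for p in v.plane([[284,230],[284,210]],.220)], f(v.pts([[284,230]])[0]).round(1))
s=V("side0"); print("tri", f(tri(v,[284,232],s,[263,180])[0]))
```

```text
270 298 202 244
[[1.1, 154.8, 220.0], [0.9, 167.7, 220.0]] [  1.  157.6 227. ]
tri [  2.57029346 153.51277009 222.16234758]
```

{"name": "apply_moves", "arguments": {"rows": [{"tx": 1.5, "ty": 30, "tz": 0, "ax": 0, "ay": 0.4, "az": 0}, {"tx": 1.5, "ty": 60, "tz": 0, "ax": 0, "ay": 0.4, "az": 0}, {"tx": 1.5, "ty": 85, "tz": 0, "ax": 0, "ay": 0.4, "az": 0}, {"tx": 1.5, "ty": 100, "tz": 0, "ax": 0, "ay": 0.4, "az": 0}, {"tx": 1.5, "ty": 100, "tz": 0, "ax": 0, "ay": 0.4, "az": 0}]}}

```text
clock: 8.95
ee_pos: [0.5142, 0.0489, 0.177]
tool_rot: [-1.556, -0.243, 0.252]
contact_force: [-0.3, 0.2, -0.5]
opening: 0.0499
```

{"name": "apply_moves", "arguments": {"rows": [{"tx": 0, "ty": 0, "tz": 0, "ax": 0, "ay": 0, "az": 0}, {"tx": 0, "ty": 0, "tz": 0, "ax": 0, "ay": 0, "az": 0}, {"tx": 0, "ty": 0, "tz": 0, "ax": 0, "ay": 0, "az": 0}, {"tx": 0, "ty": 0, "tz": 0, "ax": 0, "ay": 0, "az": 0}, {"tx": 0, "ty": 0, "tz": 0, "ax": 0, "ay": 0, "az": 0}], "grip": 12, "grip_force": 30}}

```text
clock: 9.45
ee_pos: [0.5178, 0.0499, 0.1814]
tool_rot: [-1.557, -0.25, 0.246]
contact_force: [1.0, -0.5, 6.5]
opening: 0.0169
```

Run:
```python
from geo import *
stat()
snap("wrist","w9")
T=tool(); P=f(T[:3,3])
hp=P+np.array([0,0,19.]); d=hp-[0,130,85]; r0=np.hypot(d[1],d[2]); a0=np.arctan2(d[2],d[1]); print("hold",hp.round(1),"r",r0,"elev",np.degrees(a0))
# arc waypoints: keep radius r0, elevation a0-dv
for dv in np.arange(.08,1.28,.08):
    a=a0-dv; q=np.array([0,130+r0*np.cos(a),85+r0*np.sin(a)-19])-P; 
    dd=T[:3,:3].T@F@np.array([0,q[1],q[2]]); print(round(dv,2),"ty",dd[1].round(1),"tz",dd[2].round(1),"tx",dd[0].round(1))
```

```text
clk 9.45 tcp [0.5178 0.0499 0.1814] fix [  1.6 150.3 181.4] F [ 1.  -0.5  6.5] open 16.9 q [ 0.05  0.01  1.99 -0.    1.14 -0.27]
R in fix
 [[ 1.     0.002  0.001]
 [-0.001 -0.001  1.   ]
 [ 0.002 -1.    -0.001]]
hold [  1.7 150.3 200.4] r 117.14443558209818 elev 80.03631918555683
0.08 ty 2.0 tz 9.2 tx -0.0
0.16 ty 4.7 tz 18.1 tx -0.0
0.24 ty 8.1 tz 26.9 tx -0.1
0.32 ty 12.2 tz 35.3 tx -0.1
0.4 ty 17.0 tz 43.3 tx -0.1
0.48 ty 22.4 tz 51.0 tx -0.1
0.56 ty 28.3 tz 58.2 tx -0.1
0.64 ty 34.9 tz 64.9 tx -0.2
0.72 ty 41.9 tz 71.1 tx -0.2
0.8 ty 49.5 tz 76.7 tx -0.2
0.88 ty 57.4 tz 81.6 tx -0.3
0.96 ty 65.7 tz 85.9 tx -0.3
1.04 ty 74.4 tz 89.6 tx -0.3
1.12 ty 83.3 tz 92.5 tx -0.3
1.2 ty 92.4 tz 94.7 tx -0.4
```

View pics/w9.png

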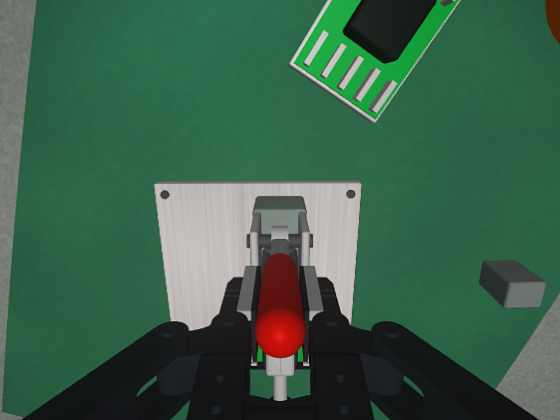

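{"name": "apply_moves", "arguments": {"rows": [{"tx": 0, "ty": 0, "tz": 5, "ax": 0, "ay": 0, "az": 0}, {"tx": 0, "ty": 1, "tz": 9, "ax": 0, "ay": 0, "az": 0}, {"tx": 0, "ty": 4, "tz": 18, "ax": 0, "ay": 0, "az": 0}, {"tx": 0, "ty": 7, "tz": 27, "ax": 0, "ay": 0, "az": 0}, {"tx": 0, "ty": 11, "tz": 35, "ax": 0, "ay": 0, "az": 0}, {"tx": 0, "ty": 16, "tz": 43, "ax": 0, "ay": 0, "az": 0}, {"tx": 0, "ty": 21, "tz": 51, "ax": 0, "ay": 0, "az": 0}, {"tx": 0, "ty": 27, "tz": 58, "ax": 0, "ay": 0, "az": 0}]}}

```text
clock: 10.3
ee_pos: [0.4991, 0.1062, 0.1527]
tool_rot: [-1.556, -0.25, 0.247]
contact_force: [6.3, 0.3, 1.8]
opening: 0.0172
```

Run:
```python
from geo import *
stat()
snap("wrist","w10"); snap("side","s10")
T=tool(); P=f(T[:3,3])
hp=P+np.array([0,0,19.]); d=hp-[0,130,85]; r0=np.hypot(d[1],d[2]); a0=np.arctan2(d[2],d[1]); print("hold",hp.round(1),"r",r0,"value",1.396-a0)
```

```text
clk 10.3 tcp [0.4991 0.1062 0.1527] fix [  1.5 209.7 152.7] F [6.3 0.3 1.8] open 17.2 q [ 0.16  0.02  2.04  0.    1.09 -0.16]
R in fix
 [[ 1.     0.002  0.001]
 [-0.001  0.     1.   ]
 [ 0.002 -1.     0.   ]]
hold [  1.5 210.8 170.7] r 117.76777180044814 value 0.580745248627204
```

View pics/w10.png

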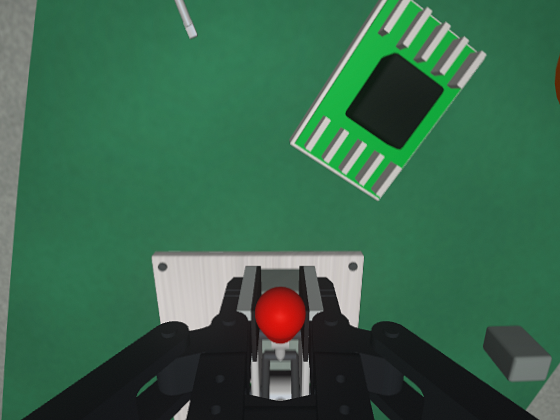

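View pics/s10.png

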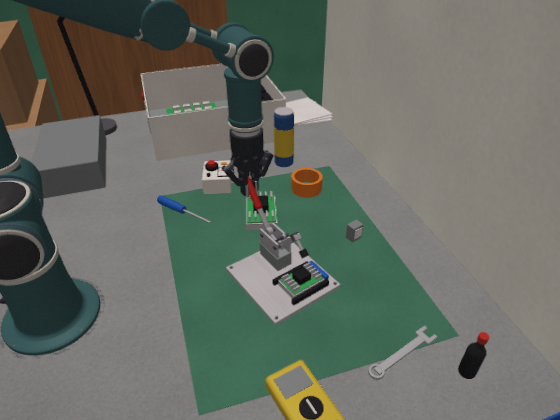

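Run:
```python
import numpy as np
r=117.5;v0=.58;a0=1.396-v0
for v in (.65,.73,.81,.89,.96,1.03,1.09,1.14,1.16,1.18):
    a=1.396-v; print(v,"ty",round(-r*(np.sin(a)-np.sin(a0)),1),"tz",round(r*(np.cos(a)-np.cos(a0)),1))
```

```text
0.65 ty 5.8 tz 5.8
0.73 ty 13.0 tz 11.9
0.81 ty 20.6 tz 17.4
0.89 ty 28.6 tz 22.3
0.96 ty 36.0 tz 26.0
1.03 ty 43.5 tz 29.2
1.09 ty 50.2 tz 31.5
1.14 ty 55.8 tz 33.2
1.16 ty 58.1 tz 33.7
1.18 ty 60.4 tz 34.3
```

{"name": "apply_moves", "arguments": {"rows": [{"tx": 0, "ty": 6, "tz": 6, "ax": 0, "ay": 0, "az": 0}, {"tx": 0, "ty": 13, "tz": 12, "ax": 0, "ay": 0, "az": 0}, {"tx": 0, "ty": 20.5, "tz": 17.5, "ax": 0, "ay": 0, "az": 0}, {"tx": 0, "ty": 28.5, "tz": 22.5, "ax": 0, "ay": 0, "az": 0}, {"tx": 0, "ty": 36, "tz": 26, "ax": 0, "ay": 0, "az": 0}, {"tx": 0, "ty": 43.5, "tz": 29, "ax": 0, "ay": 0, "az": 0}, {"tx": 0, "ty": 50, "tz": 31.5, "ax": 0, "ay": 0, "az": 0}, {"tx": 0, "ty": 54, "tz": 33, "ax": 0, "ay": 0, "az": 0}]}}

```text
clock: 11.2
ee_pos: [0.4887, 0.1381, 0.0991]
tool_rot: [-1.555, -0.249, 0.247]
contact_force: [4.5, 2.9, 6.6]
opening: 0.0175
```

Run:
```python
from geo import *
stat()
T=tool(); P=f(T[:3,3])
hp=P+T[:3,:3].T@np.zeros(3)+np.array([0,0,19.]); d=hp-[0,130,85]; r0=np.hypot(d[1],d[2]); a0=np.arctan2(d[2],d[1]); print("hold",hp.round(1),"r",r0,"value",1.396-a0)
```

```text
clk 11.2 tcp [0.4887 0.1381 0.0991] fix [  1.5 243.2  99.1] F [4.5 2.9 6.6] open 17.5 q [ 0.23  0.07  2.09  0.    0.98 -0.09]
R in fix
 [[ 1.     0.001  0.001]
 [-0.001  0.002  1.   ]
 [ 0.001 -1.     0.002]]
hold [  1.5 243.2 118.1] r 117.91928022190534 value 1.1116723481860307
```

{"name": "apply_moves", "arguments": {"rows": [{"tx": 0, "ty": 2, "tz": 0.5, "ax": 0, "ay": 0, "az": 0}, {"tx": 0, "ty": 4, "tz": 1, "ax": 0, "ay": 0, "az": 0}, {"tx": 0, "ty": 6, "tz": 1.5, "ax": 0, "ay": 0, "az": 0}, {"tx": 0, "ty": 6, "tz": 1.5, "ax": 0, "ay": 0, "az": 0}]}}

```text
clock: 11.6
ee_pos: [0.4881, 0.1397, 0.0925]
tool_rot: [-1.554, -0.249, 0.247]
contact_force: [5.8, 4.8, 1.6]
opening: 0.0173
```

Run:
```python
from geo import *
stat()
snap("side","s11")
p=cv2.imread("pics/s11.png");cv2.imwrite("pics/s11c.png",cv2.resize(p[150:320,190:360],None,fx=3.5,fy=3.5,interpolation=cv2.INTER_CUBIC))
```

```text
clk 11.6 tcp [0.4881 0.1397 0.0925] fix [  1.4 244.9  92.5] F [5.8 4.8 1.6] open 17.3 q [ 0.23  0.08  2.09  0.    0.97 -0.09]
R in fix
 [[ 1.     0.002  0.002]
 [-0.002  0.002  1.   ]
 [ 0.002 -1.     0.002]]
```

View pics/s11c.png

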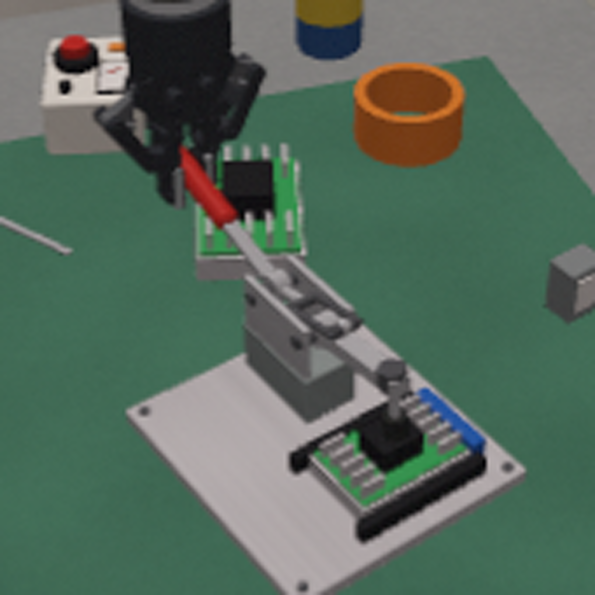

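{"name": "apply_moves", "arguments": {"rows": [{"tx": 0, "ty": 2, "tz": 0, "ax": 0, "ay": 0, "az": 0}, {"tx": 0, "ty": 4, "tz": 0, "ax": 0, "ay": 0, "az": 0}, {"tx": 0, "ty": 4, "tz": 0, "ax": 0, "ay": 0, "az": 0}]}}

```text
clock: 11.95
ee_pos: [0.4878, 0.1404, 0.0883]
tool_rot: [-1.553, -0.248, 0.247]
contact_force: [5.6, 8.1, -0.2]
opening: 0.017
```

{"name": "apply_moves", "arguments": {"rows": [{"tx": 0, "ty": 2, "tz": 0, "ax": 0, "ay": 0, "az": 0}, {"tx": 0, "ty": 4, "tz": 0, "ax": 0, "ay": 0, "az": 0}, {"tx": 0, "ty": 4, "tz": 0, "ax": 0, "ay": 0, "az": 0}]}}

```text
clock: 12.25
ee_pos: [0.488, 0.1403, 0.0877]
tool_rot: [-1.553, -0.248, 0.247]
contact_force: [-4.0, 4.0, 23.6]
opening: 0.0169
```

Run:
```python
from geo import *
stat()
snap("side","s12");snap("wrist","w12")
p=cv2.imread("pics/s12.png");cv2.imwrite("pics/s12c.png",cv2.resize(p[150:320,190:360],None,fx=3.5,fy=3.5,interpolation=cv2.INTER_CUBIC))
s=V("s12")
for val in(1.07,1.15,1.2):
    a=1.396-val
    print(val,[s.proj(w([0,130+r*np.cos(a),85+r*np.sin(a)]))[0].round(1).tolist() for r in(30,59,100,146)])
for fn in("s11","s12"):
    m=red(fn,(235,185,265,225)); c=cv2.findNonZero(m); print(fn,len(c),cv2.fitLine(c,cv2.DIST_L2,0,.01,.01).ravel())
```

```text
clk 12.25 tcp [0.488  0.1403 0.0877] fix [  1.6 245.5  87.7] F [-4.   4.  23.6] open 16.9 q [ 0.23  0.09  2.1   0.    0.96 -0.09]
R in fix
 [[ 1.     0.001  0.002]
 [-0.002  0.003  1.   ]
 [ 0.001 -1.     0.003]]
1.07 [[261.9, 222.8], [255.6, 214.2], [246.9, 202.5], [237.5, 189.8]]
1.15 [[261.7, 223.3], [255.4, 215.4], [246.6, 204.5], [237.2, 192.8]]
1.2 [[261.7, 223.7], [255.3, 216.2], [246.5, 205.8], [237.0, 194.7]]
s11 146 [  0.56947494   0.8220087  248.4315     204.0274    ]
s12 138 [  0.5881894   0.8087232 248.44928   205.       ]
```

View pics/s12c.png

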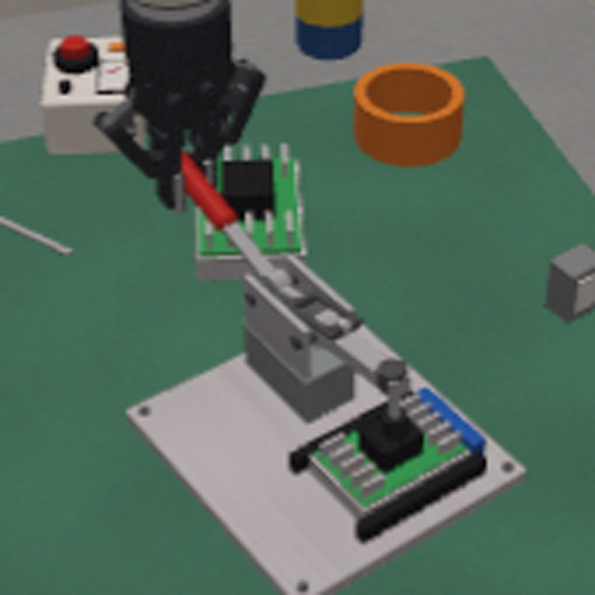

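View pics/w12.png

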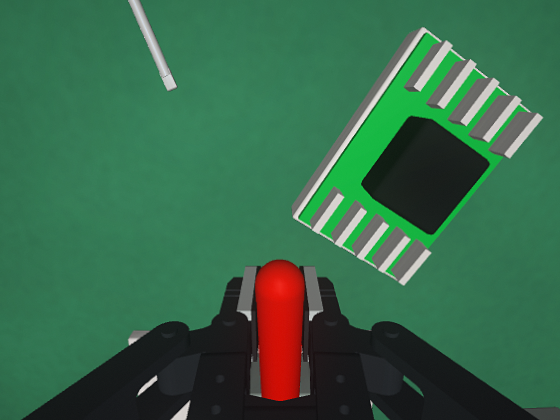

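{"name": "apply_moves", "arguments": {"rows": [{"tx": 0, "ty": -3, "tz": 0, "ax": 0, "ay": 0, "az": 0}, {"tx": 0, "ty": -3, "tz": 0, "ax": 0, "ay": 0, "az": 0}]}}

```text
clock: 12.55
ee_pos: [0.4879, 0.1402, 0.088]
tool_rot: [-1.553, -0.248, 0.246]
contact_force: [4.4, 6.4, 4.3]
opening: 0.017
```

{"name": "apply_moves", "arguments": {"rows": [{"tx": 0, "ty": 0, "tz": 0, "ax": 0, "ay": 0, "az": 0}, {"tx": 0, "ty": 0, "tz": 0, "ax": 0, "ay": 0, "az": 0}, {"tx": 0, "ty": 0, "tz": 0, "ax": 0, "ay": 0, "az": 0}, {"tx": 0, "ty": -30, "tz": 0, "ax": 0, "ay": 0, "az": 0}, {"tx": 0, "ty": -70, "tz": 0, "ax": 0, "ay": 0, "az": 0}, {"tx": 0, "ty": -110, "tz": 0, "ax": 0, "ay": 0, "az": 0}], "grip": 50}}

```text
clock: 13.15
ee_pos: [0.4857, 0.1373, 0.1969]
tool_rot: [-1.557, -0.243, 0.253]
contact_force: [0.9, 0.5, -0.7]
opening: 0.0496
```

Run:
```python
from geo import *
stat()
snap("side","s13");snap("wrist","w13")
p=cv2.imread("pics/s13.png");cv2.imwrite("pics/s13c.png",cv2.resize(p[150:320,190:360],None,fx=3.5,fy=3.5,interpolation=cv2.INTER_CUBIC))
for fn in("s12","s13"):
    m=red(fn,(235,185,265,225)); c=cv2.findNonZero(m); print(fn,len(c),cv2.fitLine(c,cv2.DIST_L2,0,.01,.01).ravel())
B=np.array([.449,.411,.15])
delta(B,tool()[:3,:3])
v=V("w13");m=red("w13",(200,200,360,420)); ys,xs=np.nonzero(m); print(xs.min(),xs.max(),ys.min(),ys.max())
```

```text
clk 13.15 tcp [0.4857 0.1373 0.1969] fix [ -1.6 243.4 196.9] F [ 0.9  0.5 -0.7] open 49.6 q [ 0.23 -0.03  2.    0.    1.18 -0.09]
R in fix
 [[ 1.    -0.006  0.002]
 [-0.002  0.001  1.   ]
 [-0.006 -1.     0.001]]
s12 138 [  0.5881894   0.8087232 248.44928   205.       ]
s13 172 [  0.64977294   0.7601283  246.27907    203.03488   ]
t [44.4, 53.6, 272.0] a [0.0, 0.0, 0.0] |t| 280.8 |a| 0.0
265 289 200 279
```

View pics/s13c.png

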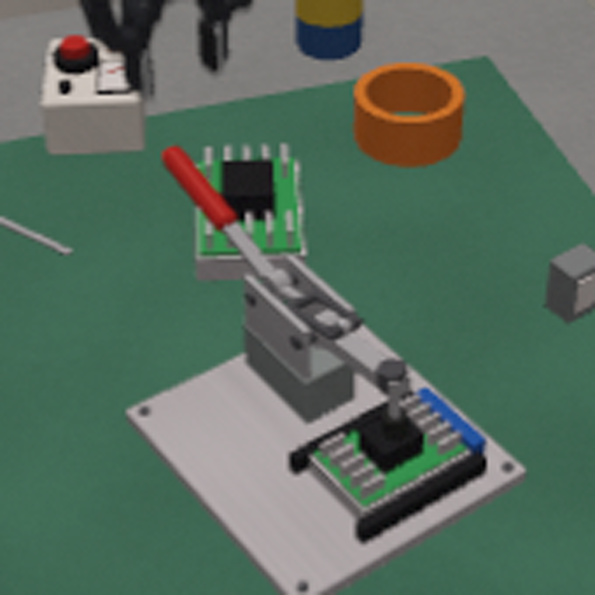

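View pics/w13.png

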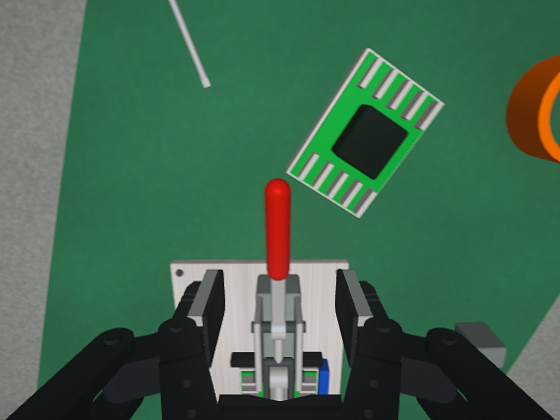

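{"name": "apply_moves", "arguments": {"rows": [{"tx": 8, "ty": 0, "tz": 48, "ax": 0, "ay": 0, "az": 0}, {"tx": 16, "ty": 0, "tz": 96, "ax": 0, "ay": 0, "az": 0}, {"tx": 24, "ty": 10, "tz": 144, "ax": 0, "ay": 0, "az": 0}, {"tx": 32, "ty": 20, "tz": 192, "ax": 0, "ay": 0, "az": 0}, {"tx": 40, "ty": 40, "tz": 240, "ax": 0, "ay": 0, "az": 0}, {"tx": 44, "ty": 54, "tz": 272, "ax": 0, "ay": 0, "az": 0}, {"tx": 44, "ty": 54, "tz": 272, "ax": 0, "ay": 0, "az": 0}], "grip": 0}}

```text
clock: 13.95
ee_pos: [0.4412, 0.4119, 0.139]
tool_rot: [-1.558, -0.245, 0.257]
contact_force: [-0.7, -1.3, -0.8]
opening: -0.0002
```

Run:
```python
from geo import *
stat()
snap("side","s14");snap("wrist","w14")
delta(np.array([.449,.411,.080]),tool()[:3,:3])
v=V("w14");m=red("w14",(180,160,380,420)); ys,xs=np.nonzero(m); print(xs.min(),xs.max(),ys.min(),ys.max(),xs.mean(),ys.mean(), v.plane([[xs.mean(),ys.mean()]],.073))
```

```text
clk 13.95 tcp [0.4412 0.4119 0.139 ] fix [ 41.9 518.2 139. ] F [-0.7 -1.3 -0.8] open -0.2 q [0.71 0.21 1.85 0.   1.09 0.39]
R in fix
 [[ 1.    -0.008 -0.002]
 [ 0.002 -0.001  1.   ]
 [-0.008 -1.    -0.001]]
t [6.4, 61.2, -0.2] a [0.0, 0.0, 0.0] |t| 61.6 |a| 0.0
275 331 209 270 295.03692762186114 230.40546528803546 [[0.45029368 0.41341562 0.073     ]]
```

View pics/w14.png

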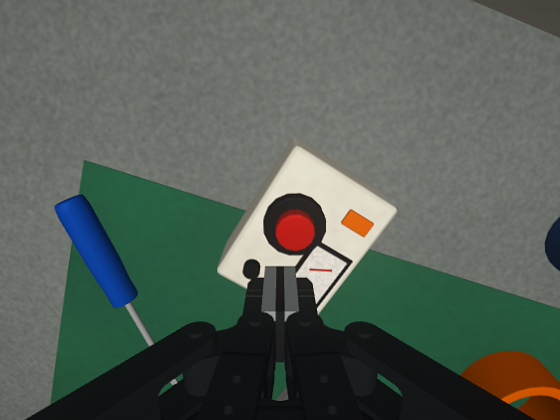

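View pics/s14.png

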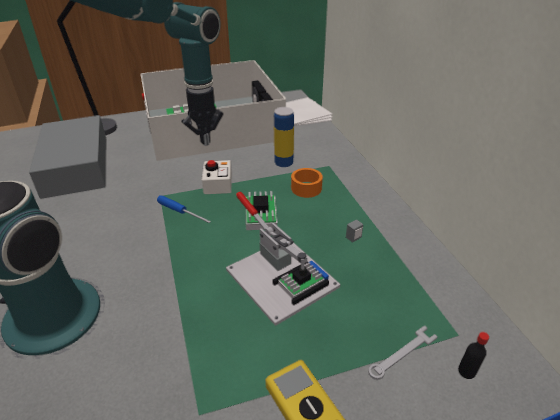

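{"name": "apply_moves", "arguments": {"rows": [{"tx": 7.5, "ty": 20, "tz": 0, "ax": 0, "ay": 0, "az": 0}, {"tx": 7.5, "ty": 40, "tz": 0, "ax": 0, "ay": 0, "az": 0}, {"tx": 7.5, "ty": 55, "tz": 0, "ax": 0, "ay": 0, "az": 0}, {"tx": 7.5, "ty": 62, "tz": 0, "ax": 0, "ay": 0, "az": 0}, {"tx": 7.5, "ty": 65, "tz": 0, "ax": 0, "ay": 0, "az": 0}, {"tx": 7.5, "ty": 68, "tz": 0, "ax": 0, "ay": 0, "az": 0}, {"tx": 7.5, "ty": 70, "tz": 0, "ax": 0, "ay": 0, "az": 0}]}}

```text
clock: 14.75
ee_pos: [0.4522, 0.4122, 0.0743]
tool_rot: [-1.556, -0.248, 0.248]
contact_force: [-0.5, -2.3, 2.7]
opening: 0.0004
```

{"name": "apply_moves", "arguments": {"rows": [{"tx": 0, "ty": 2, "tz": 0, "ax": 0, "ay": 0, "az": 0}, {"tx": 0, "ty": 4, "tz": 0, "ax": 0, "ay": 0, "az": 0}, {"tx": 0, "ty": 4, "tz": 0, "ax": 0, "ay": 0, "az": 0}]}}

```text
clock: 15.05
ee_pos: [0.4523, 0.4123, 0.071]
tool_rot: [-1.557, -0.248, 0.249]
contact_force: [-2.3, -4.6, 8.9]
opening: -0.0
```

{"name": "apply_moves", "arguments": {"rows": [{"tx": 0, "ty": 2, "tz": 0, "ax": 0, "ay": 0, "az": 0}, {"tx": 0, "ty": 4, "tz": 0, "ax": 0, "ay": 0, "az": 0}, {"tx": 0, "ty": 4, "tz": 0, "ax": 0, "ay": 0, "az": 0}]}}

```text
clock: 15.35
ee_pos: [0.4525, 0.4124, 0.0706]
tool_rot: [-1.557, -0.248, 0.249]
contact_force: [-8.1, -9.3, 29.0]
opening: 0.0001
```

Run:
```python
from geo import *
stat()
snap("side","s15");snap("wrist","w15");snap("top","t15")
a=cv2.imread("pics/s15.png")[130:200,180:250];b=cv2.imread("pics/w15.png")[150:400,150:400];c=cv2.imread("pics/t15.png")[210:280,90:160]
cv2.imwrite("pics/m15.png",np.hstack([cv2.resize(a,(260,260),interpolation=cv2.INTER_CUBIC),cv2.resize(b,(260,260)),cv2.resize(c,(260,260))]))
```

```text
clk 15.35 tcp [0.4525 0.4124 0.0706] fix [ 52.8 515.1  70.6] F [-8.1 -9.3 29. ] open 0.1 q [0.7  0.29 1.89 0.   0.96 0.38]
R in fix
 [[ 1.    -0.     0.001]
 [-0.001 -0.     1.   ]
 [-0.    -1.    -0.   ]]
```

View pics/m15.png

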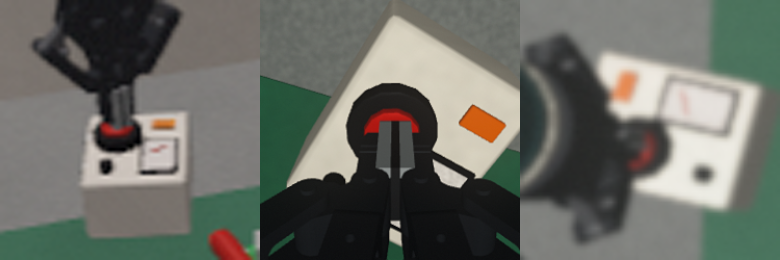

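View pics/w15.png

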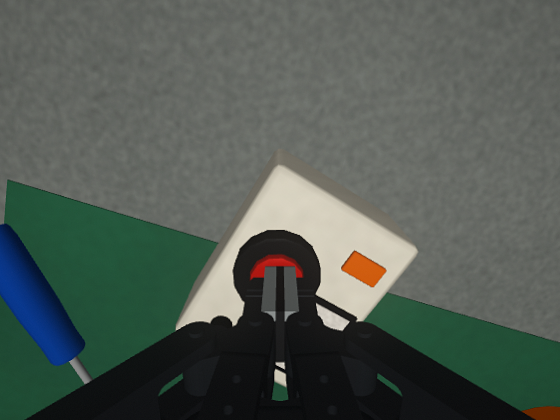

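Run:
```python
from geo import *
def rep(fn,box):
    m=red(fn,box); ys,xs=np.nonzero(m); v=V(fn)
    P=v.pts(np.c_[xs,ys]); print(fn,len(xs),xs.min(),xs.max(),ys.min(),ys.max(),"z pct",np.percentile(P[:,2],[10,50,90]).round(4),"xy",np.median(P[:,:2],0).round(4))
for fn in("s14","s15"): rep(fn,(195,150,230,180))
for fn in("w14","w15"): rep(fn,(230,180,340,300))
for fn in("top0","t15"): rep(fn,(100,230,145,270))
# white box top depth for bias
for fn,u in(("w14",[300,165]),("w15",[300,200])): print(fn,V(fn).pts([u]).round(4))
# collar depth
print("collar",V("w14").pts([[270,215],[320,215],[290,200]]).round(4).tolist(),V("w15").pts([[240,265],[315,265],[275,236]]).round(4).tolist())
```

```text
s14 48 207 215 160 166 z pct [0.0687 0.0758 0.0793] xy [0.4487 0.4057]
s15 22 207 215 163 166 z pct [0.0661 0.0707 0.073 ] xy [0.4442 0.4046]
w14 1354 275 331 209 270 z pct [0.0719 0.0762 0.0771] xy [0.4495 0.4147]
w15 656 250 303 254 279 z pct [0.0673 0.0694 0.0705] xy [0.445  0.4218]
top0 74 115 124 245 253 z pct [0.0745 0.0765 0.079 ] xy [0.4491 0.4101]Traceback (most recent call last):
  File "<stdin>", line 7, in <module>
  File "<stdin>", line 4, in rep
  File "h.py", line 24, in pts
    uv=np.asarray(uv).reshape(-1,2).astype(int); o,r=s.ray(uv); return o+r*s.d[uv[:,1],uv[:,0]][:,None]
                                                     ~~~~~^^^^
  File "h.py", line 20, in ray
    a=s.slopes(uv); return s.T[:3,3], np.c_[a,np.ones(len(a))]@s.T[:3,:3].T
  File "h.py", line 18, in slopes
    return cv2.undistortPoints(uv,s.K,np.array([s.k1,0,0,0,0])).reshape(-1,2)
           ~~~~~~~~~~~~~~~~~~~^^^^^^^^^^^^^^^^^^^^^^^^^^^^^^^^^
cv2.error: OpenCV(4.12.0) /io/opencv/modules/calib3d/src/undistort.dispatch.cpp:347: error: (-215:Assertion failed) CV_IS_MAT(_src) && CV_IS_MAT(_dst) && (_src->rows == 1 || _src->cols == 1) && (_dst->rows == 1 || _dst->cols == 1) && _src->cols + _src->rows - 1 == _dst->rows + _dst->cols - 1 && (CV_MAT_TYPE(_src->type) == CV_32FC2 || CV_MAT_TYPE(_src->type) == CV_64FC2) && (CV_MAT_TYPE(_dst->type) == CV_32FC2 || CV_MAT_TYPE(_dst->type) == CV_64FC2) in function 'cvUndistortPointsInternal'
```

{"name": "apply_moves", "arguments": {"rows": [{"tx": 0, "ty": -20, "tz": 0, "ax": 0, "ay": 0, "az": 0}, {"tx": 0, "ty": -65, "tz": 0, "ax": 0, "ay": 0, "az": 0}, {"tx": 0, "ty": -110, "tz": 0, "ax": 0, "ay": 0, "az": 0}, {"tx": 0, "ty": -120, "tz": 0, "ax": 0, "ay": 0, "az": 0}]}}

```text
clock: 15.9
ee_pos: [0.455, 0.4154, 0.1925]
tool_rot: [-1.55, -0.255, 0.241]
contact_force: [1.1, 0.8, 0.8]
opening: -0.0001
```

Run:
```python
from geo import *
stat()
snap("side","s16")
p=cv2.imread("pics/s16.png");cv2.imwrite("pics/s16c.png",cv2.resize(p[150:320,190:360],None,fx=3.5,fy=3.5,interpolation=cv2.INTER_CUBIC))
v=V("s16");m=red("s16",(195,150,230,180));ys,xs=np.nonzero(m);print(np.percentile(v.pts(np.c_[xs,ys])[:,2],[10,50,90]))
delta(w([1,241,190]),rot(FY,0))
```

```text
clk 15.9 tcp [0.455  0.4154 0.1925] fix [ 56.1 517.1 192.5] F [1.1 0.8 0.8] open -0.1 q [0.7  0.17 1.79 0.   1.17 0.38]
R in fix
 [[ 1.     0.01   0.001]
 [-0.001  0.005  1.   ]
 [ 0.01  -1.     0.005]]
[0.06821078 0.07618862 0.07938841]
t [-54.5, 0.1, -276.0] a [-0.28, -0.08, 0.52] |t| 281.4 |a| 0.6
```

View pics/s16c.png

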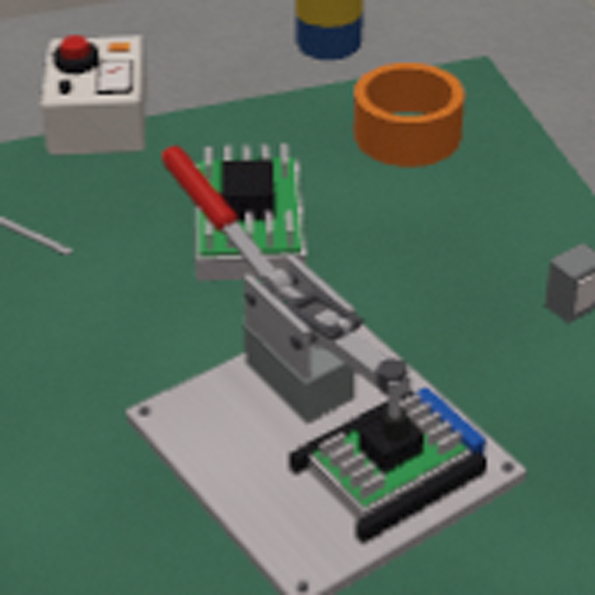

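Clamp still locked with nothing touching it, and the button has sprung back. Now return to the handle.

{"name": "apply_moves", "arguments": {"rows": [{"tx": -9, "ty": 0, "tz": -45, "ax": 0, "ay": 0, "az": 0.5}, {"tx": -18, "ty": 0, "tz": -92, "ax": 0, "ay": 0, "az": 0.5}, {"tx": -27, "ty": 0, "tz": -140, "ax": 0, "ay": 0, "az": 0.5}, {"tx": -37, "ty": 0, "tz": -188, "ax": 0, "ay": 0, "az": 0.5}, {"tx": -46, "ty": 0, "tz": -236, "ax": 0, "ay": 0, "az": 0.5}, {"tx": -54, "ty": 0, "tz": -276, "ax": 0, "ay": 0, "az": 0.5}, {"tx": -54, "ty": 0, "tz": -276, "ax": 0, "ay": 0, "az": 0.5}], "grip": 50}}

```text
clock: 16.65
ee_pos: [0.4858, 0.1289, 0.1837]
tool_rot: [-1.56, -0.235, 0.254]
contact_force: [0.6, 1.0, -0.7]
opening: 0.0501
```

Run:
```python
from geo import *
stat()
snap("wrist","w17")
v=V("w17");m=red("w17",(200,150,360,420)); ys,xs=np.nonzero(m); print(xs.min(),xs.max(),ys.min(),ys.max(),xs.mean())
print(f(v.plane([[xs.mean(),ys.mean()]],.110)[0]).round(1))
delta(w([1,241,92]),rot(FY,0))
```

```text
clk 16.65 tcp [0.4858 0.1289 0.1837] fix [ -4.1 235.4 183.7] F [ 0.6  1.  -0.7] open 50.1 q [ 0.21 -0.02  2.01 -0.    1.16 -0.1 ]
R in fix
 [[ 1.    -0.013  0.007]
 [-0.007 -0.001  1.   ]
 [-0.013 -1.    -0.001]]
276 304 173 284 289.8565474122959
[  1.1 235.4 110. ]
t [5.5, 91.8, 3.5] a [-0.04, -0.34, -0.69] |t| 92.0 |a| 0.8
```

View pics/w17.png

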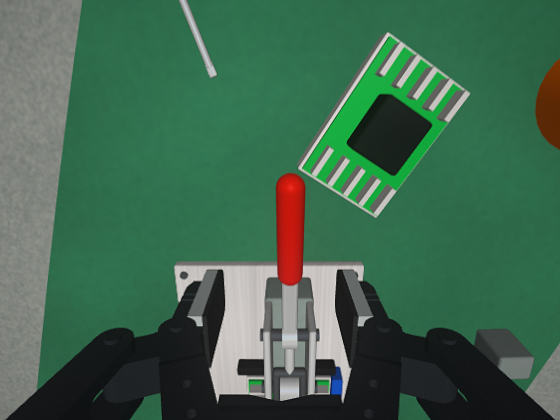

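{"name": "apply_moves", "arguments": {"rows": [{"tx": 5, "ty": 35, "tz": 2, "ax": 0, "ay": 0, "az": -0.7}, {"tx": 5, "ty": 65, "tz": 2, "ax": 0, "ay": 0, "az": -0.7}, {"tx": 5, "ty": 85, "tz": 2, "ax": 0, "ay": 0, "az": -0.7}, {"tx": 5, "ty": 92, "tz": 2, "ax": 0, "ay": 0, "az": -0.7}, {"tx": 5, "ty": 92, "tz": 2, "ax": 0, "ay": 0, "az": -0.7}]}}

```text
clock: 17.2
ee_pos: [0.4881, 0.1371, 0.0916]
tool_rot: [-1.556, -0.248, 0.25]
contact_force: [-0.8, -1.2, 0.0]
opening: 0.0502
```

{"name": "apply_moves", "arguments": {"rows": [{"tx": 0, "ty": 0, "tz": 0, "ax": 0, "ay": 0, "az": 0}, {"tx": 0, "ty": 0, "tz": 0, "ax": 0, "ay": 0, "az": 0}, {"tx": 0, "ty": 0, "tz": 0, "ax": 0, "ay": 0, "az": 0}, {"tx": 0, "ty": 0, "tz": 0, "ax": 0, "ay": 0, "az": 0}, {"tx": 0, "ty": 0, "tz": 0, "ax": 0, "ay": 0, "az": 0}], "grip": 12, "grip_force": 40}}

```text
clock: 17.7
ee_pos: [0.4893, 0.1365, 0.0949]
tool_rot: [-1.556, -0.249, 0.247]
contact_force: [-5.0, -0.1, 4.1]
opening: 0.0167
```

Run:
```python
from geo import *
stat()
T=tool(); P=f(T[:3,3])
r=np.hypot(P[1]-130,P[2]+19-85); a=np.arctan2(P[2]+19-85,P[1]-130); print(r,1.396-a)
v0=1.15;a0=1.396-v0; r=P[1]-130; r/=np.cos(a0); print("r",r)
for v in (1.12,1.08,1.03,.97,.9,.82,.74,.66,.58,.5,.42,.34,.26,.18,.1,.05,.02,0):
    a=1.396-v; print(v,"ty",round(-r*(np.sin(a)-np.sin(a0)),1),"tz",round(r*(np.cos(a)-np.cos(a0)),1))
```

```text
clk 17.7 tcp [0.4893 0.1365 0.0949] fix [  1.6 241.5  94.9] F [-5.  -0.1  4.1] open 16.7 q [ 0.22  0.08  2.09  0.    0.97 -0.09]
R in fix
 [[ 1.     0.002  0.002]
 [-0.002  0.001  1.   ]
 [ 0.002 -1.     0.001]]
115.17469533372685 1.1421267906596297
r 114.9434451130001
1.12 ty -3.3 tz -0.9
1.08 ty -7.7 tz -2.2
1.03 ty -13.1 tz -4.2
0.97 ty -19.5 tz -6.8
0.9 ty -26.7 tz -10.4
0.82 ty -34.6 tz -15.1
0.74 ty -42.1 tz -20.4
0.66 ty -49.2 tz -26.3
0.58 ty -55.7 tz -32.7
0.5 ty -61.8 tz -39.7
0.42 ty -67.2 tz -47.1
0.34 ty -72.1 tz -54.9
0.26 ty -76.3 tz -63.1
0.18 ty -79.8 tz -71.6
0.1 ty -82.6 tz -80.3
0.05 ty -84.1 tz -85.9
0.02 ty -84.8 tz -89.2
0 ty -85.2 tz -91.5
```

{"name": "apply_moves", "arguments": {"rows": [{"tx": 0, "ty": -5, "tz": -1, "ax": 0, "ay": 0, "az": 0}, {"tx": 0, "ty": -10, "tz": -2, "ax": 0, "ay": 0, "az": 0}, {"tx": 0, "ty": -16, "tz": -4, "ax": 0, "ay": 0, "az": 0}, {"tx": 0, "ty": -22, "tz": -7, "ax": 0, "ay": 0, "az": 0}, {"tx": 0, "ty": -29, "tz": -10, "ax": 0, "ay": 0, "az": 0}, {"tx": 0, "ty": -37, "tz": -15, "ax": 0, "ay": 0, "az": 0}, {"tx": 0, "ty": -44, "tz": -20, "ax": 0, "ay": 0, "az": 0}, {"tx": 0, "ty": -51, "tz": -26, "ax": 0, "ay": 0, "az": 0}]}}

```text
clock: 18.5
ee_pos: [0.4974, 0.1116, 0.144]
tool_rot: [-1.555, -0.249, 0.247]
contact_force: [3.3, 0.6, -11.8]
opening: 0.0165
```

Run:
```python
from geo import *
stat()
T=tool(); P=f(T[:3,3])
r=np.hypot(P[1]-130,P[2]+19-85); a0=np.arctan2(P[2]+19-85,P[1]-130); print(r,1.396-a0)
for v in (.58,.5,.42,.34,.26,.18,.1,.05,.02,0):
    a=1.396-v; print(v,"ty",round(-r*(np.sin(a)-np.sin(a0)),1),"tz",round(r*(np.cos(a)-np.cos(a0)),1))
snap("side","s18")
p=cv2.imread("pics/s18.png");cv2.imwrite("pics/s18c.png",cv2.resize(p[150:320,190:360],None,fx=3.5,fy=3.5,interpolation=cv2.INTER_CUBIC))
```

```text
clk 18.5 tcp [0.4974 0.1116 0.144 ] fix [  1.5 215.3 144. ] F [  3.3   0.6 -11.8] open 16.5 q [ 0.17  0.02  2.05  0.    1.07 -0.15]
R in fix
 [[ 1.     0.002  0.002]
 [-0.002  0.001  1.   ]
 [ 0.002 -1.     0.001]]
115.63963685670618 0.6552010099402675
0.58 ty -6.2 tz -6.1
0.5 ty -12.3 tz -13.1
0.42 ty -17.7 tz -20.5
0.34 ty -22.6 tz -28.4
0.26 ty -26.8 tz -36.6
0.18 ty -30.4 tz -45.2
0.1 ty -33.3 tz -54.0
0.05 ty -34.7 tz -59.6
0.02 ty -35.4 tz -62.9
0 ty -35.8 tz -65.2
```

View pics/s18c.png

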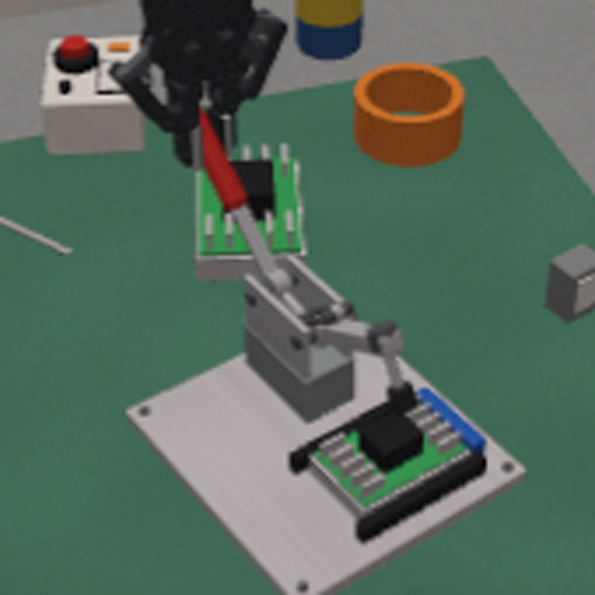

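Clamp lifts, module stays home. Continue to fully open.

{"name": "apply_moves", "arguments": {"rows": [{"tx": 0, "ty": -6, "tz": -6, "ax": 0, "ay": 0, "az": 0}, {"tx": 0, "ty": -12, "tz": -13, "ax": 0, "ay": 0, "az": 0}, {"tx": 0, "ty": -17.5, "tz": -20.5, "ax": 0, "ay": 0, "az": 0}, {"tx": 0, "ty": -22.5, "tz": -28.5, "ax": 0, "ay": 0, "az": 0}, {"tx": 0, "ty": -26.5, "tz": -36.5, "ax": 0, "ay": 0, "az": 0}, {"tx": 0, "ty": -30, "tz": -45, "ax": 0, "ay": 0, "az": 0}, {"tx": 0, "ty": -33, "tz": -54, "ax": 0, "ay": 0, "az": 0}, {"tx": 0, "ty": -34, "tz": -61, "ax": 0, "ay": 0, "az": 0}]}}

```text
clock: 19.35
ee_pos: [0.5168, 0.0531, 0.1795]
tool_rot: [-1.555, -0.25, 0.246]
contact_force: [-0.3, 4.2, -4.8]
opening: 0.0163
```

Run:
```python
from geo import *
stat()
T=tool(); P=f(T[:3,3])
r=np.hypot(P[1]-130,P[2]+19-85); a0=np.arctan2(P[2]+19-85,P[1]-130); print(r,1.396-a0)
```

```text
clk 19.35 tcp [0.5168 0.0531 0.1795] fix [  1.6 153.7 179.5] F [-0.3  4.2 -4.8] open 16.3 q [ 0.05  0.01  1.99  0.    1.14 -0.26]
R in fix
 [[ 1.     0.002  0.002]
 [-0.002  0.001  1.   ]
 [ 0.002 -1.     0.001]]
115.91094436078525 0.03081092085805448
```

{"name": "apply_moves", "arguments": {"rows": [{"tx": 0, "ty": 0, "tz": -2, "ax": 0, "ay": 0, "az": 0}, {"tx": 0, "ty": 0, "tz": -3, "ax": 0, "ay": 0, "az": 0}, {"tx": 0, "ty": 0, "tz": -3, "ax": 0, "ay": 0, "az": 0}]}}

```text
clock: 19.65
ee_pos: [0.5174, 0.051, 0.1799]
tool_rot: [-1.555, -0.249, 0.246]
contact_force: [-3.6, 3.2, 2.4]
opening: 0.0165
```

{"name": "apply_moves", "arguments": {"rows": [{"tx": 0, "ty": 0, "tz": 0, "ax": 0, "ay": 0, "az": 0}, {"tx": 0, "ty": 0, "tz": 0, "ax": 0, "ay": 0, "az": 0}, {"tx": 0, "ty": 0, "tz": 0, "ax": 0, "ay": 0, "az": 0}, {"tx": 0, "ty": 0, "tz": 0, "ax": 0, "ay": 0, "az": 0}, {"tx": 0, "ty": -30, "tz": 0, "ax": 0, "ay": 0, "az": 0}, {"tx": 0, "ty": -70, "tz": 0, "ax": 0, "ay": 0, "az": 0}, {"tx": 0, "ty": -110, "tz": 0, "ax": 0, "ay": 0, "az": 0}, {"tx": 0, "ty": -130, "tz": 0, "ax": 0, "ay": 0, "az": 0}], "grip": 50}}

```text
clock: 20.45
ee_pos: [0.5189, 0.0505, 0.3129]
tool_rot: [-1.557, -0.255, 0.242]
contact_force: [0.8, -0.2, 0.4]
opening: 0.0501
```

Run:
```python
from geo import *
stat()
snap("side","s20");snap("top","t20");snap("wrist","w20")
p=cv2.imread("pics/s20.png");cv2.imwrite("pics/s20c.png",cv2.resize(p[150:320,190:360],None,fx=3.5,fy=3.5,interpolation=cv2.INTER_CUBIC))
for fn in("side0","s20"):
    m=red(fn,(245,170,285,220)); c=cv2.findNonZero(m); print(fn,len(c),cv2.fitLine(c,cv2.DIST_L2,0,.01,.01).ravel())
print(get_obs()["clock"])
```

```text
clk 20.45 tcp [0.5189 0.0505 0.3129] fix [  2.9 150.5 312.9] F [ 0.8 -0.2  0.4] open 50.1 q [ 0.05 -0.08  1.83  0.    1.38 -0.27]
R in fix
 [[ 1.     0.008  0.001]
 [-0.001 -0.002  1.   ]
 [ 0.008 -1.    -0.002]]
side0 223 [1.2310201e-01 9.9239403e-01 2.6333185e+02 1.9404036e+02]
s20 237 [1.9605613e-01 9.8059267e-01 2.6112659e+02 1.9309705e+02]
20.6
```

View pics/s20c.png

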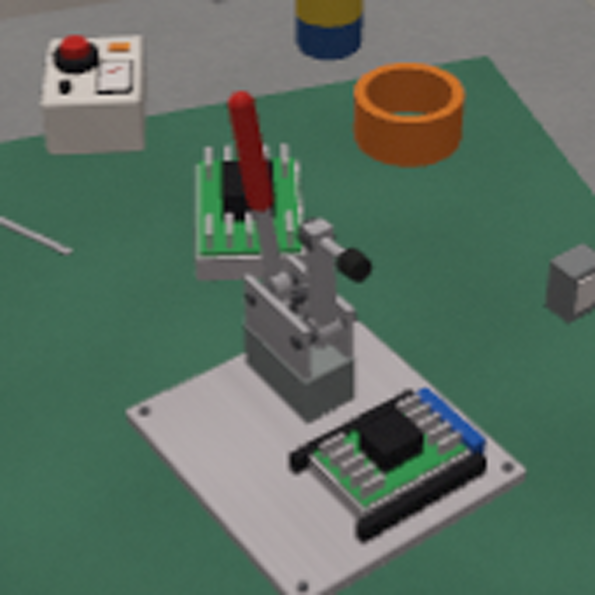

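View pics/w20.png

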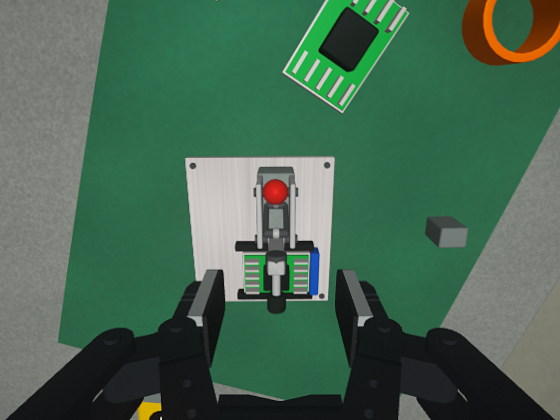

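View pics/t20.png

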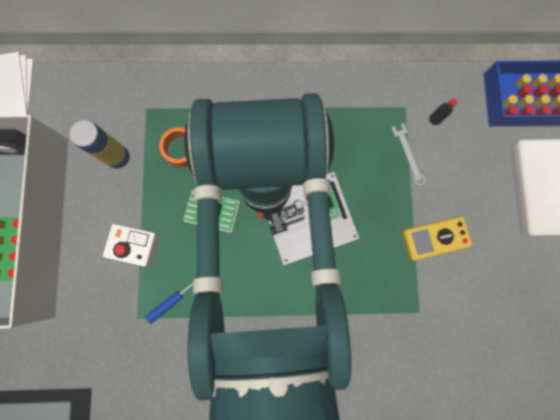

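Run:
```python
from geo import *
s=V("s20");wv=V("w20")
for val in(0,.05,.1,.15,.2,.25):
    a=1.396-val
    p=[w([0,130+r*np.cos(a),85+r*np.sin(a)]) for r in(59,137)]
    q=s.proj(p); d=q[0]-q[1]; d/=np.linalg.norm(d)
    print(val,"side end",q[1].round(1),"dir",d.round(3),"wrist end",wv.proj(p[1]).round(1).tolist())
for fn in("side0","s20"):
    m=red(fn,(245,170,285,220)); ys,xs=np.nonzero(m); i=ys<ys.min()+7; print(fn,xs[i].mean(),ys[i].mean(),ys.min())
m=red("w20",(250,170,300,215)); ys,xs=np.nonzero(m); print(xs.min(),xs.max(),ys.min(),ys.max())
m=red("w8",(250,170,320,255)); ys,xs=np.nonzero(m); print("w8",ys.min(),ys.max())
print(V("w8").proj(w([0,130+137*.174,85+137*.985])))
```

```text
0 side end [261.3 181.3] dir [0.141 0.99 ] wrist end [[274.0, 212.6]]
0.05 side end [259.7 180.5] dir [0.17  0.986] wrist end [[273.9, 202.8]]
0.1 side end [258.1 179.8] dir [0.196 0.981] wrist end [[273.9, 193.0]]
0.15 side end [256.6 179.3] dir [0.222 0.975] wrist end [[273.9, 183.2]]
0.2 side end [255.1 178.9] dir [0.246 0.969] wrist end [[273.8, 173.4]]
0.25 side end [253.6 178.7] dir [0.269 0.963] wrist end [[273.8, 163.7]]
side0 261.7826086956522 181.17391304347825 178
s20 258.5238095238095 179.5 176
263 287 180 203
w8 202 244
[[282.22527178 231.4398233 ]]
```

{"name": "apply_moves", "arguments": {"rows": [{"tx": -1.5, "ty": 30, "tz": 11, "ax": 0, "ay": 0, "az": -0.4}, {"tx": -1.5, "ty": 70, "tz": 11, "ax": 0, "ay": 0, "az": -0.4}, {"tx": -1.5, "ty": 105, "tz": 11, "ax": 0, "ay": 0, "az": -0.4}, {"tx": -1.5, "ty": 130, "tz": 11, "ax": 0, "ay": 0, "az": -0.4}, {"tx": -1.5, "ty": 133, "tz": 11, "ax": 0, "ay": 0, "az": -0.4}, {"tx": -1.5, "ty": 133, "tz": 11, "ax": 0, "ay": 0, "az": -0.4}]}}

```text
clock: 21.2
ee_pos: [0.5111, 0.0606, 0.1734]
tool_rot: [-1.555, -0.252, 0.244]
contact_force: [0.1, 0.7, 1.2]
opening: 0.0499
```

{"name": "apply_moves", "arguments": {"rows": [{"tx": 0, "ty": 0, "tz": 0, "ax": 0, "ay": 0, "az": 0}, {"tx": 0, "ty": 0, "tz": 0, "ax": 0, "ay": 0, "az": 0}, {"tx": 0, "ty": 0, "tz": 0, "ax": 0, "ay": 0, "az": 0}, {"tx": 0, "ty": 0, "tz": 0, "ax": 0, "ay": 0, "az": 0}, {"tx": 0, "ty": 0, "tz": -4, "ax": 0, "ay": 0, "az": 0}, {"tx": 0, "ty": 0, "tz": -8, "ax": 0, "ay": 0, "az": 0}, {"tx": 0, "ty": 0, "tz": -12, "ax": 0, "ay": 0, "az": 0}, {"tx": 0, "ty": 0, "tz": -12, "ax": 0, "ay": 0, "az": 0}], "grip": 12, "grip_force": 40}}

```text
clock: 22.0
ee_pos: [0.5178, 0.0508, 0.179]
tool_rot: [-1.552, -0.258, 0.237]
contact_force: [-2.0, 5.0, 13.5]
opening: 0.0171
```

Run:
```python
from geo import *
stat()
snap("side","s21")
m=red("s21",(245,170,285,220)); c=cv2.findNonZero(m); print(len(c),cv2.fitLine(c,cv2.DIST_L2,0,.01,.01).ravel())
```

```text
clk 22.0 tcp [0.5178 0.0508 0.179 ] fix [  1.9 151.2 179. ] F [-2.   5.  13.5] open 17.1 q [ 0.05  0.    2.    0.01  1.13 -0.27]
R in fix
 [[ 1.     0.014  0.002]
 [-0.002  0.002  1.   ]
 [ 0.014 -1.     0.002]]
171 [5.1263101e-02 9.9868518e-01 2.6421637e+02 1.9559650e+02]
```

{"name": "apply_moves", "arguments": {"rows": [{"tx": 0, "ty": -2, "tz": -2, "ax": 0, "ay": 0, "az": 0}, {"tx": 0, "ty": -2, "tz": -4, "ax": 0, "ay": 0, "az": 0}, {"tx": 0, "ty": -2, "tz": -4, "ax": 0, "ay": 0, "az": 0}]}}

```text
clock: 22.35
ee_pos: [0.5183, 0.049, 0.1793]
tool_rot: [-1.548, -0.256, 0.237]
contact_force: [0.4, 11.8, 6.8]
opening: 0.0171
```

{"name": "apply_moves", "arguments": {"rows": [{"tx": 0, "ty": 0, "tz": 0, "ax": 0, "ay": 0, "az": 0}, {"tx": 0, "ty": 0, "tz": 0, "ax": 0, "ay": 0, "az": 0}, {"tx": 0, "ty": 0, "tz": 0, "ax": 0, "ay": 0, "az": 0}, {"tx": 0, "ty": 0, "tz": 0, "ax": 0, "ay": 0, "az": 0}], "grip": 60}}

```text
clock: 22.75
ee_pos: [0.5172, 0.0452, 0.1771]
tool_rot: [-1.555, -0.254, 0.241]
contact_force: [-0.0, 0.2, 0.0]
opening: 0.06
```

Run:
```python
from geo import *
stat()
snap("wrist","w22")
```

```text
clk 22.75 tcp [0.5172 0.0452 0.1771] fix [ -0.4 146.  177.1] F [-0.   0.2  0. ] open 60.0 q [ 0.04  0.    2.    0.    1.13 -0.28]
R in fix
 [[ 1.     0.008  0.002]
 [-0.002  0.     1.   ]
 [ 0.008 -1.     0.   ]]
```

View pics/w22.png

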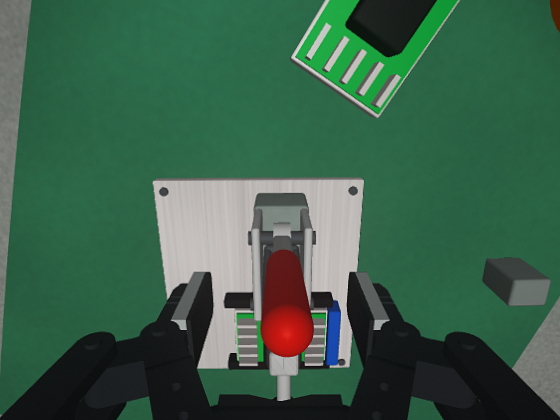

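Stop reached (12 N side force). Rise clear and check.

{"name": "apply_moves", "arguments": {"rows": [{"tx": 1, "ty": -30, "tz": 0, "ax": 0, "ay": 0, "az": 0}, {"tx": 1, "ty": -70, "tz": 0, "ax": 0, "ay": 0, "az": 0}, {"tx": 1, "ty": -110, "tz": 0, "ax": 0, "ay": 0, "az": 0}, {"tx": 1, "ty": -130, "tz": 0, "ax": 0, "ay": 0, "az": 0}, {"tx": 1, "ty": -130, "tz": -40, "ax": 0, "ay": 0, "az": 0}, {"tx": 1, "ty": -130, "tz": -60, "ax": 0, "ay": 0, "az": 0}, {"tx": 1, "ty": -130, "tz": -60, "ax": 0, "ay": 0, "az": 0}]}}

```text
clock: 23.5
ee_pos: [0.5366, -0.0138, 0.3074]
tool_rot: [-1.556, -0.253, 0.239]
contact_force: [-0.6, -0.2, -0.5]
opening: 0.0601
```

Run:
```python
from geo import *
stat()
snap("side","s23");snap("wrist","w23")
s=V("s23")
m=red("s23",(245,170,285,220)); c=cv2.findNonZero(m); print(len(c),cv2.fitLine(c,cv2.DIST_L2,0,.01,.01).ravel())
p=cv2.imread("pics/s23.png");q=p.copy()
d=cv2.absdiff(p,cv2.imread("pics/side0.png")).max(2)
cv2.imwrite("pics/s23m.png",np.hstack([cv2.resize(p[100:400,150:450],(400,400)),cv2.cvtColor(cv2.resize(d[100:400,150:450],(400,400)),cv2.COLOR_GRAY2BGR)]))
```

```text
clk 23.5 tcp [ 0.5366 -0.0138  0.3074] fix [ -0.4  83.9 307.4] F [-0.6 -0.2 -0.5] open 60.1 q [-0.07 -0.04  1.8   0.    1.37 -0.39]
R in fix
 [[ 1.     0.009  0.004]
 [-0.004 -0.001  1.   ]
 [ 0.009 -1.    -0.001]]
222 [1.2505707e-01 9.9214953e-01 2.6333334e+02 1.9396848e+02]
```

View pics/s23m.png

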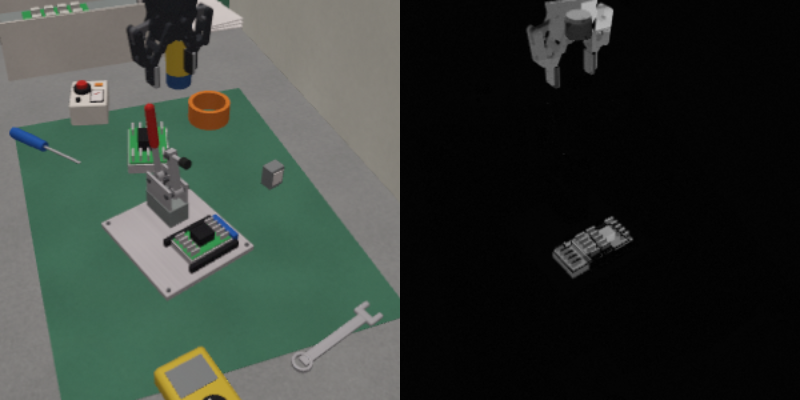

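View pics/w23.png

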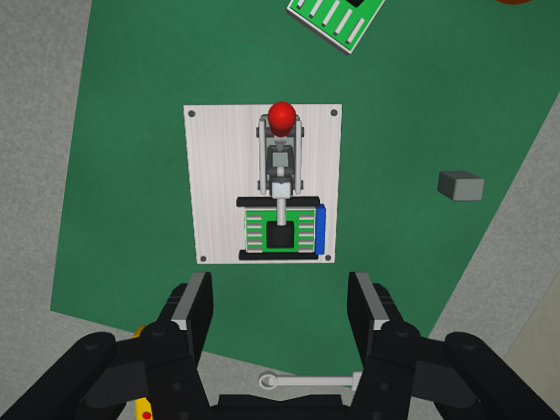

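Run:
```python
from bench import arm,get_obs
print(arm.job_done(), get_obs()["clock"])
```

```text
the job is handed in; nothing more can be done
the job is handed in; nothing more can be done
```

I did all the steps and handed the job in at about 23.6 s of the 64 s allowed. No verdict was reported.

- **Module:** I pushed it along the channel with closed fingers until it stopped moving. The push peaked at about 7 N at the stop, well under the 45 N limit.
- **Clamp:** I gripped the red handle and swung it over centre to its end stop, where the force rose to about 24 N. After I let go, the camera showed it staying locked with the pad on the black block.
- **Button:** I pressed it with closed fingers; the depth images showed it sink about 6 mm, and it sprang back when released. The pressed and unpressed heights both read about 4 mm higher than the text gives, but the travel matched. The press peaked at about 29 N after the button bottomed.
- **Opening the clamp:** After the first swing back the handle read about 0.1 rad short of fully open, because the grip slid along the bar. I gripped it again and pushed until it met its stop.

The last side picture, compared with the first, differs only in the module's place and the robot. The handle's line matches its open start position, the module is against the blue stop, and the tool force is near zero.

The multimeter is only partly in that compared view. It sits to the right, and the arm never went near it.

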